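# Correct the odd option switch on the analyser

### The arm

A 6-joint arm with a two-finger parallel gripper is mounted at the origin on the work surface. World frame = base frame: x ahead of the robot, y to its left, z up, the work surface at z = 0. Lengths are in m, angles in rad, forces in N, time in s.
With the tool pointing down it reaches from about 0.375 to 0.9 m from the base axis. Payload 3.1 kg.
Tool frame: the origin (TCP) lies at the very end of the fingers, on their centre line; the grasp point (between the pads) lies robot.grasp_offset behind it (robot.grasp_offset is the distance from the TCP to the grasp point, in m); z points along the fingers, y is the direction in which the jaws open and shut (so a half turn about z gives the same grasp; the last joint's range is limited). The gripper opens to 87 mm and grips with 3 to 60 N. Pads are 19 mm wide; open, the fingers measure 117 mm over their backs; the gripper's body (75 mm by 190 mm) begins 51 mm behind the grasp point.
Start: joints at [-1.48, 0.527, 1.433, -0, 1.181, -0.178], TCP at [0.166, -0.603, 0.223] pointing down, gripper open.
Joint ranges: [-3.08, 3.08], [-0.75, 2.2], [0.22, 2.44], [-1.43, 4.57], [0, 2.65], [-2.85, 2.85]. Speed limits (rad/s): [2.79, 2.79, 3.14, 3.14, 3.14, 3.14].

### API

Orientations are given as a unit quaternion [x, y, z, w].
In Python, from rig import robot gives the robot as it stands.
- The arm moves only by the tool drive_tool, never from a script. Its argument "targets" is one flat list of numbers, 6 for each row, row after row: the shift along the tool's x, y, z in cm, then the turn, a rotation vector about the tool's x, y, z in degrees. A call has 1 to 12 rows; each row is the pose to reach, as a shift and turn from the pose commanded when the call began, along the tool's axes at that moment; what a row does not reach only later rows make up. A row lasts 1/12 s, in which the tool goes at most 41.7 mm and 7.16 degrees, less where a joint would pass 70% of its speed; a pose out of reach is approached as far as the arm can. A call with a gripper value outside its range is refused whole. "grip" is the gripper command: -1 is fully open, 1 is shut, values between are in proportion, set as the call begins (left out, the last holds). The fingers move at their own pace and stop on an object; "squeeze" is the grip in N (left out, the last holds). Time passes only in rows, so rows that repeat a pose let the fingers close. It gives the time, the measured TCP pose, the force and the opening at its end, in the units of the state.
- robot.get_obs(): the state, without advancing time (a new reading comes with each control period).
- robot.camera(name): name is "scene" or "side" or "wrist"; returns (picture, depth): 480x640x3 uint8, red, green, blue; 480x640 float32, m along the optical axis (not along the pixel's ray), 0 where there is no reading.
- robot.calibration(name): a dict with "mtx" (3x3 intrinsics, pixels), "distortion" ([k1, k2, p1, p2, k3] as OpenCV has them; the pictures are not rectified), "R" (3x3) and "t" (3): a world point X has camera coordinates R X + t; the wrist camera has in their place "hand_eye" (4x4, takes a point from camera to tool coordinates, whose origin is the TCP and whose axes are the flange's). Camera axes: x right, y down, z forward; pixel columns grow to the right and rows downward; lengths in m; the calibration is good to about 2 mm. A picture is of the moment at which its call begins: read the wrist's pose just before it. calibration takes no time and is no camera call.
- robot.hand_in(): hands the job in, once; it reports no verdict.
The state is a dict: "time": time; "q": joint angles; "joint_velocities": joint speeds; "joint_torque": joint torques, N m; "position": TCP position; "tool_rot": TCP orientation; "ft_force": force on the tool from outside, world axes, zero at the start; "moment": the same for the moment, N m; "grip_width": finger opening in m.
Only numpy, scipy, OpenCV 4.12 (cv2) and the standard library are available. Lean on these libraries where they do the work, as an engineer would, in place of code of your own. Each camera call takes 0.05 s, during which the arm holds its last target.

### The job

On the sloping option bank of the analyser, four of the five rockers have their upper end pushed in and one has its upper end standing out. Take the stylus from its rack and gently press the upper end of the odd rocker with its tip until it is fully in against its stop, like the other four, without moving those. Then hang the stylus back upright in the rack hole, resting on its collar, let go, and leave the other things on the counter where they are.

Things in the scene. Friction and masses are not known exactly. Their poses are not given: they have to be found in the camera images.
- analyser: White benchtop analyser, 280 deep (x) x 320 wide (y) x 155 mm high, fixed. Origin: centre of its underside. Its front (-x) is a console sloping at 35 degrees, with a bank of five white rockers side by side along y in a grey frame. Up the slope = (cos 35, 0, sin 35), outward normal = (-sin 35, 0, cos 35) in this frame. Nominal axis of the middle rocker: (-105, 0, 95) mm.
- visor_edge (a point): Middle of the free edge of a fixed clear splash visor (170 wide along y, 3 mm thick), axes as the analyser. The visor stands out along the slope's normal, 37 to 40 mm up the slope from the rockers' axes, to 66 mm out from the nominal axes: it roofs over the rockers' upper ends, so these can be pressed only along a line leaning roughly like the normal, 35 degrees from vertical.
- rack_hole (a point): Centre of the round hole (18 mm) in the 10 mm thick top plate (90 x 90 mm) of a fixed aluminium tool rack, at the plate's upper face, 110 mm above the counter. z is up; the open space below the plate is 94 mm high down to a 6 mm base.
- stylus_grip (a point): Middle of the handle of a loose upright stylus, 160 mm long, about 60 g. z runs from tip to handle. Handle: square grey bar 16 x 16 (sides along x, y) x 60 mm, 30 mm either way of this point; below it a collar 30 across x 5 mm thick that rests on the rack plate, then a round steel shaft 10 across x 95 mm long with a tapered tip 5 mm across, 130 mm from this point along -z.
- stylus_tip (a point): The tip of the stylus, its lowest point when it hangs upright; same axes as stylus_grip.
- stylus_seat (a point): On the stylus axis at the underside of the collar, 95 mm from the tip; it lies in the plane of point rack_hole when the stylus hangs in the rack.
- stylus: The stylus itself; origin at its tip, same axes as stylus_tip.
- switch_a: Fixed mount of rocker a; origin: nominal pivot of the rocker, axes as the analyser. The mounts are 32 mm apart along y, in an order that varies. Rocker: flat lever 60 long (up the slope) x 22 wide x 6 mm thick, pivoting at its middle, in a slot 28 wide x 68 mm long between ribs reaching 8 mm out from the nominal axes. It sits 0 to 8 mm deeper (along the normal) than nominal, unmeasured: feel for it.
- switch_b: Fixed mount of rocker b; origin: nominal pivot of the rocker, axes as the analyser. As switch_a.
- switch_c: Fixed mount of rocker c; origin: nominal pivot of the rocker, axes as the analyser. As switch_a.
- switch_d: Fixed mount of rocker d; origin: nominal pivot of the rocker, axes as the analyser. As switch_a.
- switch_e: Fixed mount of rocker e; origin: nominal pivot of the rocker, axes as the analyser. As switch_a.
- rocker_a (a joint): Tilt of the rocker of switch_a. 0: upper end (up the slope, under the visor) stands out, lever 0.25 rad off the slope; 0.5: upper end fully in, at its stop, 0.25 rad the other way. Moves against friction of 0.06 N m (3 N pressed 20 mm from its axis) and stays where it is left; at the stop it is rigid. More than 25 N would damage it.
- rocker_b (a joint): Tilt of the rocker of switch_b. 0: upper end (up the slope, under the visor) stands out, lever 0.25 rad off the slope; 0.5: upper end fully in, at its stop, 0.25 rad the other way. As rocker_a.
- rocker_c (a joint): Tilt of the rocker of switch_c. 0: upper end (up the slope, under the visor) stands out, lever 0.25 rad off the slope; 0.5: upper end fully in, at its stop, 0.25 rad the other way. As rocker_a.
- rocker_d (a joint): Tilt of the rocker of switch_d. 0: upper end (up the slope, under the visor) stands out, lever 0.25 rad off the slope; 0.5: upper end fully in, at its stop, 0.25 rad the other way. As rocker_a.
- rocker_e (a joint): Tilt of the rocker of switch_e. 0: upper end (up the slope, under the visor) stands out, lever 0.25 rad off the slope; 0.5: upper end fully in, at its stop, 0.25 rad the other way. As rocker_a.
- reagent_mid (a point): Middle of a white reagent bottle, 60 across x 140 mm high, standing on the counter: bystander.
- carton_mid (a point): Middle of a cardboard carton, 120 x 70 x 50 mm high: bystander.
- beaker_mid (a point): Middle of a clear beaker, 64 across x 80 mm high: bystander.
Not all that is in view belongs to the job. Of the things that look like the stylus, the smallest one is meant.

How it is judged:
By the outcome, as a careful person would: the job done as asked, in the order asked, and still so for the second after the job is handed in, with the robot touching nothing.
It also fails if it takes over 51 s, if anything falls off the work surface, if the arm or the gripper's body presses on something with over 40 N, if the wrist force passes 120 N, or if a joint passes its speed limit or range.

## Working session

There is one attempt and no reset: what is moved stays moved. The work goes in short steps, Python scripts to look and compute and a tool call to move; the robot and the scene stay as the last step left them, time stands still between calls to the robot, and variables do not carry over. Pictures are saved under pics/ and viewed, and the job is handed in when it is done.

Besides the shell and the picture viewer there is one more tool, called after ">>>" as name(argument=value, ...), one argument or row to a line, values as JSON. drive_tool: Moves the arm, as the interface text tells. Its arguments: {"type":"object","properties":{"targets":{"type":"array","items":{"type":"number"}},"grip":{"type":"number"},"squeeze":{"type":"number"}},"required":["targets"]}

```bash
ls; mkdir -p pics; python3 - <<'E'
from rig import robot
import cv2,numpy as np
print(robot.grasp_offset)
o=robot.get_obs();print(o)
for n in ["scene","side","wrist"]:
    p,d=robot.camera(n);cv2.imwrite(f"pics/{n}0.png",p[:,:,::-1]);np.save(f"pics/{n}0.npy",d)
    print(n,robot.calibration(n))
E
```

```text
pics
0.0187
{'time': 0.0, 'q': array([-1.48051765e+00,  5.28466492e-01,  1.43392067e+00, -1.37903089e-05,
        1.18140146e+00, -1.78506720e-01]), 'joint_velocities': array([-0.00112162, -0.00106831, -0.00031793,  0.00105256, -0.00067154,
        0.00234076]), 'joint_torque': array([ 8.14771302e-04, -4.40034091e+01, -1.76592493e+01,  6.32966822e-02,
        5.82369359e-02, -1.69575246e-04]), 'position': array([ 0.16592758, -0.60179801,  0.22156561]), 'tool_rot': array([ 9.90981936e-01,  1.33991031e-01,  4.20507925e-05, -1.09719488e-03]), 'ft_force': array([-0.5961996 ,  0.35184476,  0.55604528]), 'moment': array([-0.02395926,  0.00823115,  0.02456679]), 'grip_width': 0.08704281690885551}
scene {'mtx': array([[439.02768437,   0.        , 316.36474382],
       [  0.        , 439.02768437, 246.015208  ],
       [  0.        ,   0.        ,   1.        ]]), 'distortion': array([-0.07255863,  0.        ,  0.        ,  0.        ,  0.        ]), 'R': array([[ 0.08725147,  0.99606981,  0.01523499],
       [ 0.81849909, -0.06296281, -0.57104722],
       [-0.56784366,  0.06229454, -0.820775
[... 422 characters left out ...]
.5335277 , -0.52816375, -0.66059916]]), 't': array([0.4418823 , 0.31957696, 1.21946466])}
wrist {'mtx': array([[330.4908194 ,   0.        , 320.68085306],
       [  0.        , 330.4908194 , 241.37950536],
       [  0.        ,   0.        ,   1.        ]]), 'distortion': array([-0.05117129,  0.        ,  0.        ,  0.        ,  0.        ]), 'hand_eye': array([[-2.36429259e-04, -9.61578700e-01, -2.74529320e-01,
         7.49212459e-02],
       [ 9.99999968e-01, -2.03777932e-04, -1.47455042e-04,
         6.35073302e-04],
       [ 8.58466107e-05, -2.74529346e-01,  9.61578718e-01,
        -1.61684789e-01],
       [ 0.00000000e+00,  0.00000000e+00,  0.00000000e+00,
         1.00000000e+00]])}
```

View pics/scene0.png

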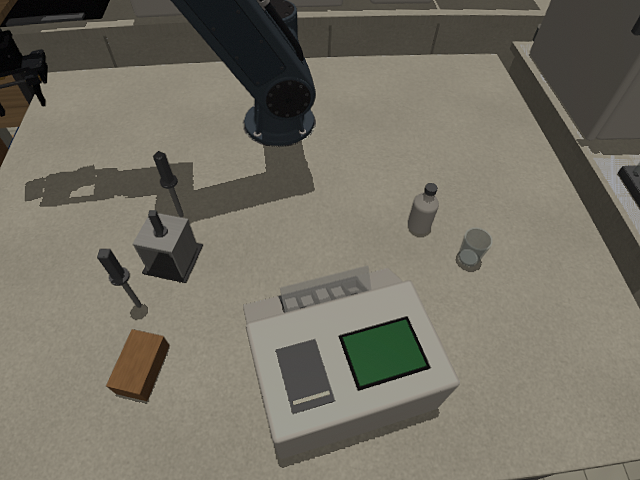

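View pics/side0.png

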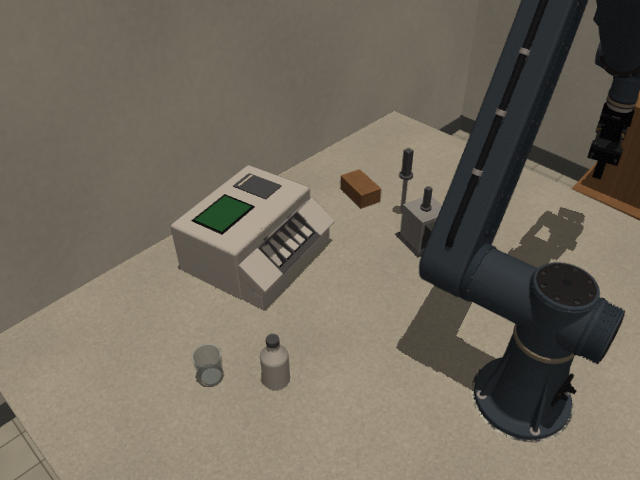

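View pics/wrist0.png

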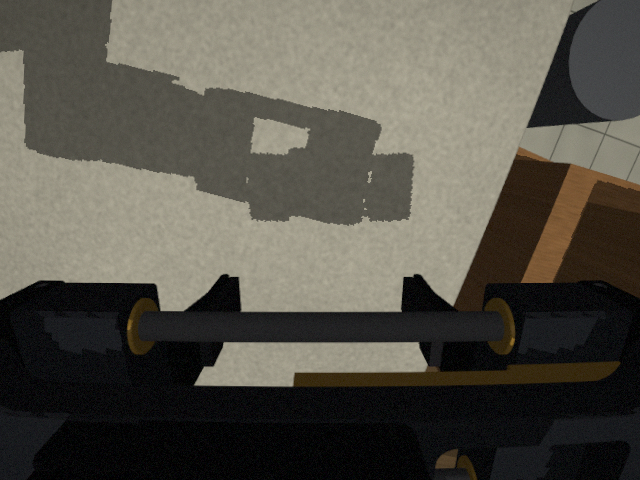

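Candidates for the stylus in the scene view are the handle in the rack at (157,222), a tall look-alike on a stand at (112,265) and another at (166,168). The one in the rack looks smallest, so I'll check it in a crop.

```bash
cat > h.py <<'E'
import numpy as np,cv2
from rig import robot
from scipy.spatial.transform import Rotation as Rn
def campose(n,obs=None):
    c=robot.calibration(n)
    if n=="wrist":
        T=np.eye(4);T[:3,:3]=Rn.from_quat(obs["tool_rot"]).as_matrix();T[:3,3]=obs["position"]
        M=T@c["hand_eye"];return c,M[:3,:3],M[:3,3]
    R=np.array(c["R"]);return c,R.T,-R.T@c["t"]
def rays(n,px,obs=None):
    c,R,o=campose(n,obs)
    u=cv2.undistortPoints(np.array(px,float).reshape(-1,1,2),c["mtx"],c["distortion"])[:,0]
    return o,np.c_[u,np.ones(len(u))]@R.T
def plane(n,px,z,obs=None):
    o,d=rays(n,px,obs);return o+d*((z-o[2])/d[:,2])[:,None]
def depthpts(n,D,px,obs=None):
    o,d=rays(n,px,obs);z=np.array([D[int(p[1]),int(p[0])] for p in px]);return o+d*z[:,None]
def tri(rs):
    A=np.zeros((3,3));b=np.zeros(3)
    for o,d in rs:
        d=d/np.linalg.norm(d);P=np.eye(3)-np.outer(d,d);A+=P;b+=P@o
    x=np.linalg.solve(A,b);return x,[np.linalg.norm((np.eye(3)-np.outer(d,d)/(d@d))@(x-o)) for o,d in rs]
E
python3 - <<'E'
import cv2
a=cv2.imread("pics/scene0.png");b=cv2.imread("pics/side0.png")
def s(i,x,y,w,h,f,n): cv2.imwrite(n,cv2.resize(i[y:y+h,x:x+w],None,fx=f,fy=f,interpolation=cv2.INTER_CUBIC))
s(a,80,140,130,120,5,"pics/c1.png");s(b,360,130,110,130,4.5,"pics/c2.png")
s(a,240,255,160,90,5,"pics/c3.png");s(b,220,180,130,120,5,"pics/c4.png")
E
```

```text
(no output)
```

View pics/c1.png

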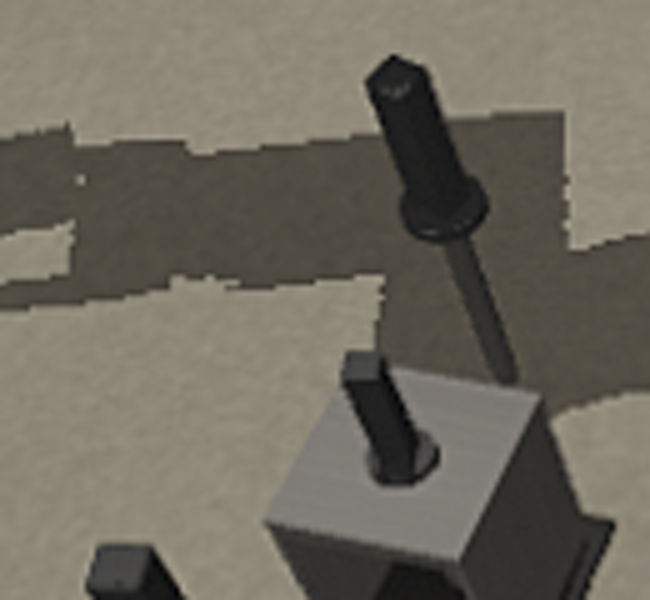

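View pics/c2.png

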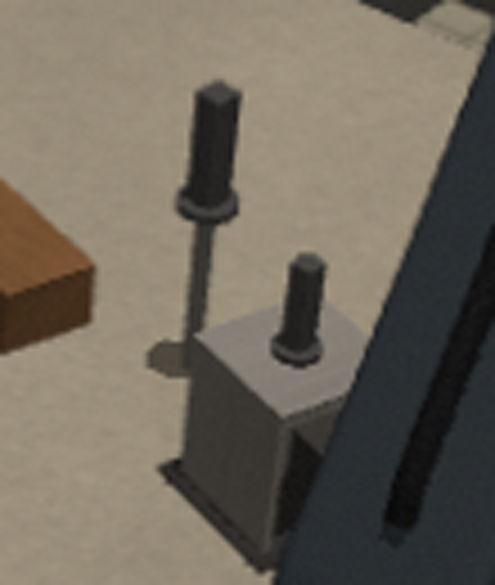

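View pics/c3.png

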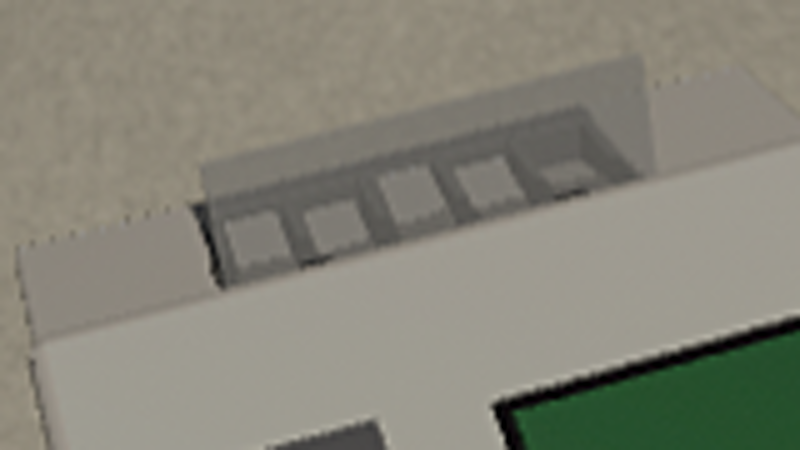

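View pics/c4.png

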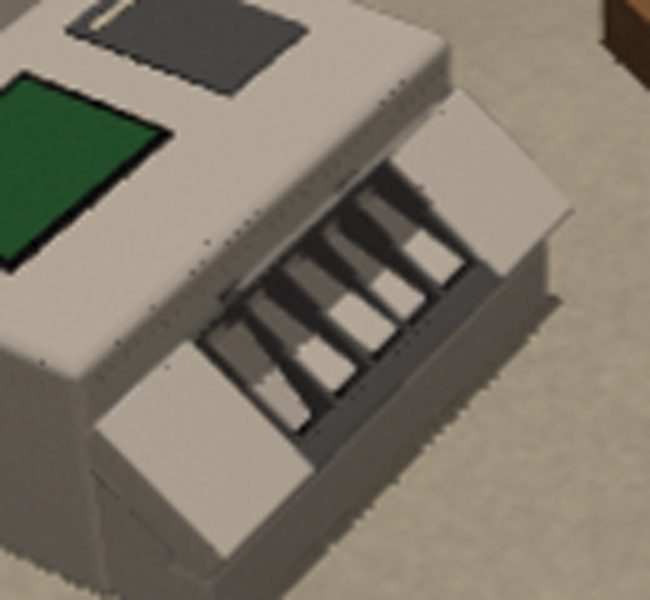

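The crops confirm that the rack stylus (157,222) is the smallest of the three. The odd rocker looks like the +y-most one, at about (357,291) in the scene view, since it reads differently from the other four in both views. Next I'll measure positions.

```bash
python3 - <<'E'
from h import *
for n in ["scene","side"]:
    D=np.load(f"pics/{n}0.npy");H,W=D.shape
    uu,vv=np.meshgrid(np.arange(W),np.arange(H));px=np.c_[uu.ravel(),vv.ravel()]
    P=depthpts(n,D,px);ok=D.ravel()>0
    np.save(f"pics/P_{n}.npy",P.reshape(H,W,3))
    def rect(name,lo,hi,box):
        x0,y0,x1,y1=box
        m=ok&(P[:,2]>lo)&(P[:,2]<hi)&(px[:,0]>x0)&(px[:,0]<x1)&(px[:,1]>y0)&(px[:,1]<y1)
        mm=m.reshape(H,W).astype(np.uint8);k,l,s,c=cv2.connectedComponentsWithStats(mm)
        i=1+np.argmax(s[1:,4]);m=(l==i).ravel();Q=P[m]
        r=cv2.minAreaRect((Q[:,:2]*1000).astype(np.float32))
        print(n,name,m.sum(),"z",np.median(Q[:,2]).round(4),"rect",r, cv2.boxPoints(r).round(0).tolist())
    if n=="scene":
        rect("rack",.100,.12,(120,190,210,290)); rect("an",.145,.165,(230,250,480,470))
        rect("counter",-.02,.02,(330,60,500,250));rect("carton",.04,.06,(100,320,180,410))
    else:
        rect("rack",.100,.12,(380,170,440,260)); rect("an",.145,.165,(160,150,340,310))
        rect("counter",-.02,.02,(100,300,400,470));rect("carton",.04,.06,(330,160,390,215))
E
```

```text
scene rack 1372 z 0.1102 rect ((472.0164794921875, -268.48748779296875), (92.62910461425781, 94.6396255493164), 72.34860229492188) [[413.0, -298.0], [503.0, -327.0], [531.0, -239.0], [441.0, -210.0]]
scene an 22331 z 0.156 rect ((790.0426635742188, 94.20341491699219), (211.69883728027344, 319.34820556640625), 11.904108047485352) [[654.0, 229.0], [719.0, -84.0], [927.0, -40.0], [861.0, 272.0]]
scene counter 30274 z 0.0002 rect ((90.34683227539062, 445.68621826171875), (598.7974243164062, 832.9548950195312), 83.85533142089844) [[-356.0, 193.0], [472.0, 103.0], [536.0, 699.0], [-292.0, 788.0]]
scene carton 2278 z 0.0504 rect ((734.276123046875, -305.87322998046875), (73.1080322265625, 121.07719421386719), 73.68846893310547) [[666.0, -324.0], [782.0, -358.0], [803.0, -288.0], [686.0, -254.0]]
side rack 654 z 0.11 rect ((473.4560852050781, -265.8979187011719), (95.55345916748047, 99.52477264404297), 72.9196548461914) [[412.0, -297.0], [507.0, -326.0], [535.0, -235.0], [440.0, -206.0]]
side an 6522 z 0.1557 rect ((790.22314453125, 96.34370422363281), (219.17630004882812, 327.6910400390625), 11.326817512512207) [[651.0, 235.0], [715.0, -86.0], [930.0, -43.0], [865.0, 279.0]]
side counter 48205 z -0.0001 rect ((484.03253173828125, 382.4212646484375), (753.336181640625, 464.328125), 44.58066940307617) [[53.0, 283.0], [379.0, -47.0], [915.0, 481.0], [589.0, 812.0]]
side carton 642 z 0.0496 rect ((733.4622192382812, -302.4553527832031), (75.4532470703125, 127.66033172607422), 73.85883331298828) [[662.0, -321.0], [784.0, -356.0], [805.0, -284.0], [683.0, -248.0]]
```

```bash
python3 - <<'E'
import numpy as np
for n in ["scene","side"]:
    P=np.load(f"pics/P_{n}.npy").reshape(-1,3)
    for c,nm in [((.47,-.268),'rack')]:
        m=(abs(P[:,0]-c[0])<.25)&(abs(P[:,1]-c[1])<.25)&(P[:,2]>.13)&(P[:,2]<.32)
        if n=="scene": m&=True
        Q=P[m]
        import cv2
        # cluster coarse grid
        k=np.round(Q[:,:2]/.02).astype(int)
        for u in np.unique(k,axis=0):
            s=Q[(k==u).all(1)]
            if len(s)>6: print(n,u*.02,len(s),s[:,:2].mean(0).round(3),s[:,2].min().round(3),s[:,2].max().round(3))
P=np.load("pics/P_scene.npy").reshape(-1,3)
c=(.472,-.268)
m=(np.hypot(P[:,0]-c[0],P[:,1]-c[1])<.03)&(P[:,2]>.165)&(P[:,2]<.19)
print(P[m].mean(0),P[m].min(0),P[m].max(0))
E
```

```text
scene [ 0.26 -0.06] 74 [ 0.267 -0.057] 0.279 0.32
scene [ 0.26 -0.04] 214 [ 0.266 -0.039] 0.247 0.32
scene [ 0.26 -0.02] 171 [ 0.267 -0.024] 0.233 0.319
scene [ 0.28 -0.02] 10 [ 0.271 -0.024] 0.257 0.288
scene [ 0.34 -0.28] 41 [ 0.347 -0.273] 0.131 0.212
scene [ 0.34 -0.26] 99 [ 0.345 -0.256] 0.13 0.213
scene [ 0.34 -0.24] 65 [ 0.343 -0.248] 0.131 0.211
scene [ 0.36 -0.28] 15 [ 0.354 -0.273] 0.131 0.209
scene [ 0.36 -0.26] 240 [ 0.355 -0.26 ] 0.13 0.213
scene [ 0.36 -0.24] 10 [ 0.354 -0.247] 0.131 0.183
scene [ 0.46 -0.26] 15 [ 0.468 -0.264] 0.132 0.176
scene [ 0.48 -0.28] 49 [ 0.48  -0.273] 0.131 0.177
scene [ 0.48 -0.26] 114 [ 0.479 -0.264] 0.131 0.178
scene [ 0.58 -0.34] 22 [ 0.585 -0.335] 0.211 0.214
scene [ 0.58 -0.32] 121 [ 0.585 -0.321] 0.131 0.214
scene [ 0.6  -0.34] 209 [ 0.601 -0.337] 0.13 0.215
scene [ 0.6  -0.32] 296 [ 0.599 -0.323] 0.131 0.214
scene [ 0.7  -0.02] 7 [ 0.709 -0.024] 0.151 0.155
scene [ 0.72 -0.06] 23 [ 0.717 -0.058] 0.152 0.156
scene [ 0.72 -0.04] 43 [ 0.716 -0.039] 0.152 0.159
scene [ 0.72 -0.02] 31 [ 0.715 -0.024] 0.153 0.158
side [ 0.46 -0.28] 11 [ 0.468 -0.272] 0.131 0.173
side [ 0.46 -0.26] 36 [ 0.468 -0.263] 0.131 0.178
side [ 0.48 -0.28] 10 [ 0.474 -0.273] 0.141 0.179
side [ 0.48 -0.26] 78 [ 0.476 -0.261] 0.13 0.177
side [ 0.58 -0.34] 61 [ 0.583 -0.335] 0.13 0.214
side [ 0.58 -0.32] 127 [ 0.584 -0.322] 0.13 0.215
side [ 0.6  -0.32] 112 [ 0.598 -0.321] 0.13 0.213
side [ 0.7  -0.04] 8 [ 0.709 -0.038] 0.131 0.152
side [ 0.7  -0.02] 17 [ 0.707 -0.023] 0.131 0.157
side [ 0.72 -0.06] 40 [ 0.716 -0.059] 0.131 0.156
side [ 0.72 -0.04] 45 [ 0.714 -0.04 ] 0.13 0.159
side [ 0.72 -0.02] 14 [ 0.715 -0.025] 0.133 0.158
[ 0.47674016 -0.2671791   0.17382425] [ 0.46537646 -0.27595262  0.16529622] [ 0.48424699 -0.25939876  0.17841419]
```

```bash
cat >> h.py <<'E'
def move_to(pos,Rm=None):
    """shift (cm) and rotvec(deg) from current pose to target"""
    o=robot.get_obs();R0=Rn.from_quat(o["tool_rot"])
    s=R0.inv().apply(np.array(pos)-o["position"])*100
    r=(R0.inv()*Rn.from_matrix(Rm)).as_rotvec(degrees=True) if Rm is not None else np.zeros(3)
    print("shift cm",s.round(2),"rot deg",r.round(2),"rows",np.linalg.norm(s)/4.17,np.linalg.norm(r)/7.16)
    return s,r
E
python3 -c "
from h import *
move_to([.474,-.267,.28])"
```

```text
shift cm [ 38.6  -24.12  -5.77] rot deg [0. 0. 0.] rows 11.002350593400372 0.0
```

>>> drive_tool(
  targets=[38.5,-24.1,-6,0,0,0,38.5,-24.1,-6,0,0,0,38.5,-24.1,-6,0,0,0,38.5,-24.1,-6,0,0,0,38.5,-24.1,-6,0,0,0,38.5,-24.1,-6,0,0,0,38.5,-24.1,-6,0,0,0,38.5,-24.1,-6,0,0,0,38.5,-24.1,-6,0,0,0,38.5,-24.1,-6,0,0,0,38.5,-24.1,-6,0,0,0,38.5,-24.1,-6,0,0,0],
  grip=-1,
)

```text
time: 1.15
position: [0.4776, -0.2624, 0.2836]
tool_rot: [0.99, 0.138, 0.002, -0.001]
ft_force: [0.4, -1.2, 0.0]
grip_width: 0.0868
```

>>> drive_tool(
  targets=[0,0,0,0,0,0,0,0,0,0,0,0,0,0,0,0,0,0],
)

```text
time: 1.4
position: [0.4722, -0.2687, 0.2821]
tool_rot: [0.991, 0.133, -0.001, -0.0]
ft_force: [-0.5, -0.8, -0.9]
grip_width: 0.087
```

```bash
python3 - <<'E'
from h import *
o=robot.get_obs();print(o["time"],o["position"],o["tool_rot"],o["ft_force"])
p,d=robot.camera("wrist");cv2.imwrite("pics/w1.png",p[:,:,::-1]);np.savez("pics/w1.npz",d=d,p=o["position"],q=o["tool_rot"])
E
```

```text
1.4 [ 0.47221858 -0.26873873  0.28209375] [ 9.91076794e-01  1.33290822e-01 -5.46138635e-04 -2.18786941e-04] [-0.5444944  -0.82654196 -0.94725612]
```

View pics/w1.png

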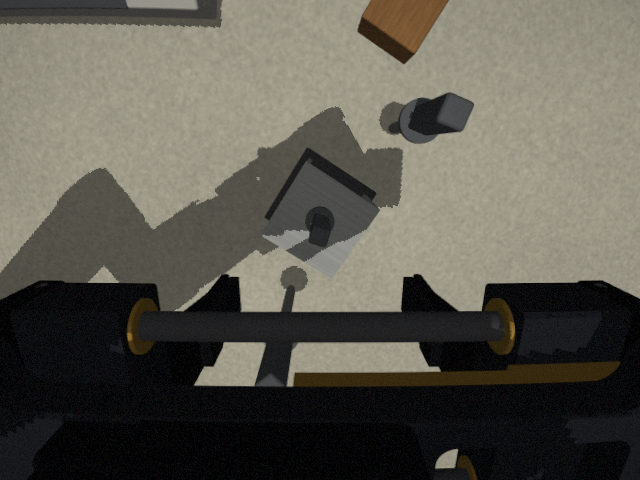

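```bash
python3 - <<'E'
from h import *
f=np.load("pics/w1.npz");D=f["d"];obs=dict(position=f["p"],tool_rot=f["q"])
uu,vv=np.meshgrid(np.arange(260,400),np.arange(140,290));px=np.c_[uu.ravel(),vv.ravel()]
P=depthpts("wrist",D,px,obs)
def r(nm,lo,hi,rad=.08):
    m=(P[:,2]>lo)&(P[:,2]<hi)&(np.hypot(P[:,0]-.474,P[:,1]+.267)<rad)
    q=(P[m,:2]*1000).astype(np.float32);print(nm,m.sum(),np.median(P[m,2]).round(4),cv2.minAreaRect(q),P[m].mean(0).round(4))
    return px[m]
t=r("top",.171,.182,.03);r("collar",.112,.119,.03);r("plate",.106,.1125);print(t.mean(0))
r("all handle",.125,.17,.03)
im=cv2.imread("pics/w1.png");cv2.imwrite("pics/w1c.png",cv2.resize(im[140:290,240:400],None,fx=5,fy=4,interpolation=cv2.INTER_CUBIC))
E
```

```text
top 346 0.1743 ((473.9426574707031, -267.2213134765625), (15.975783348083496, 16.084251403808594), 88.07798767089844) [ 0.4745 -0.267   0.1742]
collar 313 0.1146 ((473.9706115722656, -263.93963623046875), (26.418338775634766, 34.99814987182617), 29.529272079467773) [ 0.4787 -0.2653  0.1146]
plate 6523 0.1096 ((471.5498962402344, -267.58160400390625), (90.43250274658203, 90.65898895263672), 72.47776794433594) [ 0.4741 -0.2669  0.1096]
[318.82947977 235.88728324]
all handle 200 0.1502 ((478.30499267578125, -263.84124755859375), (9.781896591186523, 20.43878173828125), 39.63484191894531) [ 0.4807 -0.2658  0.1493]
```

View pics/w1c.png

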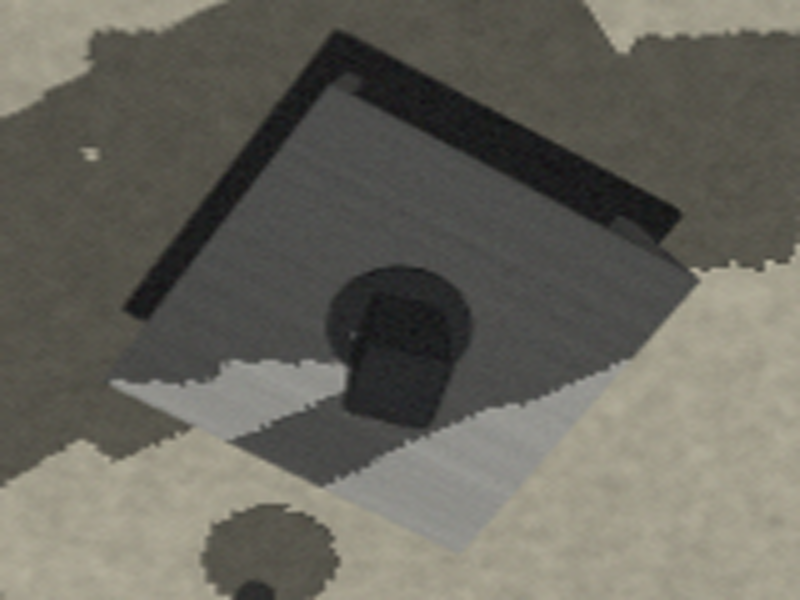

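The handle sits at (0.474, -0.267) with its top at z = 0.174 and its sides within about 2° of the world axes. The collar, at 0.115, rests on the plate at 0.110, all as described. Now I'll go down and grasp.

>>> drive_tool(
  targets=[0.2,-0.1,3,0,0,6,0.2,-0.1,6,0,0,12,0.2,-0.1,9,0,0,17,0.2,-0.1,11,0,0,17,0.2,-0.1,13,0,0,17,0.2,-0.1,14.5,0,0,17,0.2,-0.1,15.5,0,0,17,0.2,-0.1,15.5,0,0,17],
)

```text
time: 2.12
position: [0.4729, -0.2667, 0.1254]
tool_rot: [1.0, -0.015, -0.002, -0.002]
ft_force: [0.3, 1.1, 1.0]
grip_width: 0.0871
```

>>> drive_tool(
  targets=[0,0,0,0,0,0,0,0,0,0,0,0,0,0,0,0,0,0,0,0,0,0,0,0,0,0,0,0,0,0,0,0,0,0,0,0],
  grip=1,
  squeeze=35,
)

```text
time: 2.62
position: [0.4751, -0.2666, 0.1281]
tool_rot: [1.0, -0.014, 0.0, 0.0]
ft_force: [-0.5, 0.1, -0.7]
grip_width: 0.0547
```

>>> drive_tool(
  targets=[0,0,0,0,0,0,0,0,0,0,0,0,0,0,0,0,0,0,0,0,0,0,0,0,0,0,0,0,0,0,0,0,0,0,0,0,0,0,0,0,0,0,0,0,0,0,0,0,0,0,0,0,0,0],
)

```text
time: 3.37
position: [0.4748, -0.2665, 0.1275]
tool_rot: [1.0, -0.014, -0.0, -0.0]
ft_force: [0.4, 1.0, -0.5]
grip_width: 0.016
```

```bash
python3 - <<'E'
from h import *
o=robot.get_obs();print(o)
E
```

```text
{'time': 3.3667, 'q': array([-7.16666854e-01,  5.54219561e-01,  1.72379523e+00,  6.22726050e-06,
        8.63631623e-01,  8.82075751e-01]), 'joint_velocities': array([ 5.85639856e-04, -7.10862789e-04,  5.84623852e-05,  2.72477515e-03,
       -1.63101241e-03,  1.73443656e-03]), 'joint_torque': array([ 1.28778233e-02, -4.01837325e+01, -1.24815524e+01,  5.80754201e-02,
        7.55198736e-03,  6.45209329e-04]), 'position': array([ 0.4748427 , -0.26646032,  0.12748945]), 'tool_rot': array([ 9.99902349e-01, -1.39747070e-02, -1.89817196e-05, -1.91774254e-05]), 'ft_force': array([ 0.37855754,  1.033064  , -0.48973373]), 'moment': array([ 0.00533508, -0.02769886, -0.01835576]), 'grip_width': 0.015985502299667935}
```

>>> drive_tool(
  targets=[0,0,-2,0,0,0,0,0,-5,0,0,0,0,0,-9,0,0,0,0,0,-13,0,0,0,0,0,-16,0,0,0,0,0,-18,0,0,0,0,0,-18,0,0,0],
)

```text
time: 3.95
position: [0.477, -0.2682, 0.3128]
tool_rot: [1.0, -0.014, 0.004, 0.004]
ft_force: [0.7, -0.7, -0.1]
grip_width: 0.0158
```

```bash
cat >> h.py <<'E'
PSI=np.radians(11.7); TIP=0.112
Ra=Rn.from_euler('z',PSI).as_matrix()
AO=np.array([0.757,0.087,0.])
def A(p): return AO+Ra@np.array(p)          # analyser -> world
U=np.array([np.cos(np.radians(35)),0,np.sin(np.radians(35))]);N=np.array([-U[2],0,U[0]])
AX=np.array([-.105,0,.095])
Rp=Ra@np.c_[U,[0,-1,0],-N]
def tcp_for(s,y,h): return A(AX+s*U+np.array([0,y,0])+(h+TIP)*N)
E
python3 - <<'E'
from h import *
for n in ["scene","side"]:
    P=np.load(f"pics/P_{n}.npy").reshape(-1,3)
    Q=P[(P[:,2]>.152)&(P[:,2]<.16)&(abs(P[:,0]-.79)<.2)&(abs(P[:,1]-.09)<.25)]
    for psi in [10.5,11,11.5,12,12.5]:
        L=(Q-AO)@Rn.from_euler('z',psi,degrees=True).as_matrix()
        print(n,psi,np.percentile(L[:,1],[.3,99.7]).round(4),np.percentile(L[:,0],[.5,99.5]).round(4))
    L=(Q-AO)@Rn.from_euler('z',11.7,degrees=True).as_matrix()
    # edges as functions
    b=np.arange(-.15,.15,.01);e=np.array([[c,L[abs(L[:,1]-c)<.005,0].max()] for c in b+.005 if (abs(L[:,1]-c)<.005).sum()>20]);print("back edge slope deg",np.degrees(np.polyfit(e[:,0],e[:,1],1)[0]),e[:,1].mean())
    b=np.arange(-.02,.12,.01)
    for f,nm in((np.min,'lo'),(np.max,'hi')):
        e=np.array([[c,f(L[abs(L[:,0]-c)<.005,1])] for c in b]);print(nm,np.degrees(np.polyfit(e[:,0],e[:,1],1)[0]),e[:,1].mean())
    # slope plane pts
    m=(P[:,2]>.06)&(P[:,2]<.15)
    L=(P[m]-AO)@Rn.from_euler('z',11.7,degrees=True).as_matrix()
    L=L[(L[:,0]<-.03)&(L[:,0]>-.16)&(abs(L[:,1])<.155)&(abs(L[:,1])>.105)]
    print("console out",len(L),np.median((L-AX)@N),np.polyfit(L[:,0],L[:,2],1))
s=tcp_for(-.06,.0,.10);print(s);o=robot.get_obs();print(o["position"],o["time"],o["grip_width"]);move_to(s,Rp)
E
```

```text
scene 10.5 [-0.1556  0.1585] [-0.1014  0.1376]
scene 11 [-0.1557  0.158 ] [-0.1014  0.1371]
scene 11.5 [-0.156   0.1576] [-0.1014  0.1367]
scene 12 [-0.1563  0.1572] [-0.1014  0.1366]
scene 12.5 [-0.1567  0.1569] [-0.1015  0.1367]
back edge slope deg -0.18100497443631577 0.13769416813206314
lo 0.22017543069815596 -0.1572615210087819
hi -0.07472704829474693 0.1587213110520612
console out 867 0.009494117918429362 [0.69407966 0.17937112]
side 10.5 [-0.152   0.1632] [-0.0717  0.1373]
side 11 [-0.1521  0.1626] [-0.0713  0.1368]
side 11.5 [-0.1523  0.1623] [-0.0709  0.1369]
side 12 [-0.1524  0.1622] [-0.0708  0.137 ]
side 12.5 [-0.1528  0.1618] [-0.0711  0.1372]
back edge slope deg -0.07958489907547683 0.13783517084936633
lo 0.996639492493151 -0.1529841294769009
hi 0.11718154020081023 0.162501594351
console out 1387 0.007692157812158953 [0.75578541 0.18439855]
[0.48698193 0.03108195 0.23424565]
[ 0.47704774 -0.26817468  0.31275077] 3.95 0.015796493170615544
shift cm [  0.1  -30.     7.65] rot deg [  4.49  34.4  -12.73] rows 7.42307039077213 5.161283151781463
```

>>> drive_tool(
  targets=[0,-4,1,0.6,4.3,-1.6,0,-8,2,1.1,8.6,-3.2,0,-12,3,1.7,13,-4.8,0,-16,4,2.2,17.2,-6.4,0,-20,5,2.8,21.5,-8,0,-24,6,3.4,26,-9.6,0,-27,7,4,30,-11,0,-29,7.5,4.3,33,-12,0.1,-30,7.6,4.5,34.4,-12.7,0.1,-30,7.6,4.5,34.4,-12.7,0.1,-30,7.6,4.5,34.4,-12.7,0.1,-30,7.6,4.5,34.4,-12.7],
)

```text
time: 4.95
position: [0.4848, 0.0325, 0.2315]
tool_rot: [0.95, 0.095, 0.295, -0.034]
ft_force: [0.2, -0.1, -0.6]
grip_width: 0.0158
```

```bash
python3 - <<'E'
from h import *
o=robot.get_obs();print(o["time"],o["position"],o["tool_rot"],o["q"],o["ft_force"])
move_to(tcp_for(-.06,.0,.10),Rp)
p,d=robot.camera("wrist");cv2.imwrite("pics/w2.png",p[:,:,::-1]);np.savez("pics/w2.npz",d=d,p=o["position"],q=o["tool_rot"])
E
```

```text
4.95 [0.48482748 0.03253874 0.23154412] [ 0.950003    0.09542181  0.29536142 -0.03392071] [-0.37346441  0.20144636  2.20634603  1.00380579  0.38254684  0.11388255] [ 0.17504569 -0.1294304  -0.55130021]
shift cm [ 0.3   0.18 -0.12] rot deg [-0.33  0.41 -0.33] rows 0.08992690842412605 0.08727189049230714
```

View pics/w2.png

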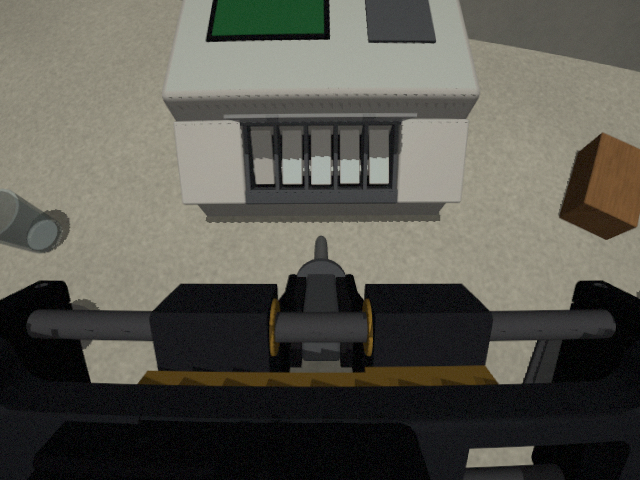

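The wrist view shows the five rockers at about (262,155), (292,155), (320,155), (350,155) and (379,155), with the visor edge at row 116 and the stylus tip at (321,237). The leftmost (+y) looks different, so I'll fit its tilt from depth.

```bash
python3 - <<'E'
from h import *
f=np.load("pics/w2.npz");D=f["d"];obs=dict(position=f["p"],tool_rot=f["q"])
uu,vv=np.meshgrid(np.arange(170,480),np.arange(85,260));px=np.c_[uu.ravel(),vv.ravel()]
P=depthpts("wrist",D,px,obs)
L=(P-AO)@Ra-AX
s=L@U;h=L@N;y=L[:,1]
S=s.reshape(uu.shape);Hh=h.reshape(uu.shape);Y=y.reshape(uu.shape)
for c in [262,292,320,350,379]:
    print(c,"y",(Y[150,c]*1000).round(1),[( (S[r-85,c]*1000).round(0),(Hh[r-85,c]*1000).round(1)) for r in range(114,200,6)])
# lateral: row 150 heights
print([(c,(Y[160-85,c-170]*1000).round(0),(Hh[160-85,c-170]*1000).round(1)) for c in range(236,410,4)])
m=(h>.004)&(h<.014)&(abs(s)<.03)&(abs(y)>.09)&(abs(y)<.15);print("console h",np.median(h[m]),m.sum())
m=(h>.0)&(h<.02)&(abs(s)<.03)&(abs(y)<.19);print("console y range",np.percentile(y[m],[.5,99.5]))
# tip
m=(uu>300)&(uu<340)&(vv>225)&(vv<260);print("tip",[(r,D[r,321].round(4)) for r in range(230,262,4)])
im=cv2.imread("pics/w2.png");cv2.imwrite("pics/w2c.png",cv2.resize(im[100:210,230:410],None,fx=4.4,fy=4.4,interpolation=cv2.INTER_CUBIC))
E
```

```text
262 y -143.6 [(np.float64(44.0), np.float64(6.2)), (np.float64(38.0), np.float64(6.0)), (np.float64(32.0), np.float64(7.3)), (np.float64(26.0), np.float64(6.4)), (np.float64(20.0), np.float64(7.1)), (np.float64(14.0), np.float64(7.1)), (np.float64(7.0), np.float64(7.8)), (np.float64(1.0), np.float64(7.8)), (np.float64(-5.0), np.float64(7.3)), (np.float64(-12.0), np.float64(6.4)), (np.float64(-18.0), np.float64(6.2)), (np.float64(-25.0), np.float64(7.2)), (np.float64(-31.0), np.float64(6.6)), (np.float64(-38.0), np.float64(7.3)), (np.float64(-44.0), np.float64(7.2))]
292 y -183.7 [(np.float64(45.0), np.float64(2.9)), (np.float64(38.0), np.float64(8.0)), (np.float64(32.0), np.float64(5.8)), (np.float64(26.0), np.float64(8.3)), (np.float64(20.0), np.float64(7.0)), (np.float64(14.0), np.float64(6.9)), (np.float64(8.0), np.float64(7.7)), (np.float64(1.0), np.float64(8.1)), (np.float64(-5.0), np.float64(6.8)), (np.float64(-11.0), np.float64(7.7)), (np.float64(-18.0), np.float64(7.6)), (np.float64(-24.0), np.float64(7.3)), (np.float64(-31.0), np.float64(6.9)), (np.float64(-50.0), np.float64(-81.1)), (np.float64(-58.0), np.float64(-77.1))]Traceback (most recent call last):
  File "<stdin>", line 9, in <module>
IndexError: index 320 is out of bounds for axis 1 with size 310
```

Column offset bug; I'll fix it.

```bash
python3 - <<'E'
from h import *
f=np.load("pics/w2.npz");D=f["d"];obs=dict(position=f["p"],tool_rot=f["q"])
uu,vv=np.meshgrid(np.arange(640),np.arange(300));px=np.c_[uu.ravel(),vv.ravel()]
P=depthpts("wrist",D,px,obs)
L=(P-AO)@Ra-AX
s=L@U;h=L@N;y=L[:,1]
S=s.reshape(uu.shape)*1000;Hh=h.reshape(uu.shape)*1000;Y=y.reshape(uu.shape)*1000
for c in [262,292,320,350,379]:
    print(c,"y",Y[150,c].round(1),[(int(S[r,c].round(0)),float(np.median(Hh[r,c-4:c+5]).round(1))) for r in range(112,200,5)])
print([(c,int(Y[165,c].round(0)),float(Hh[165,c].round(1))) for c in range(236,410,4)])
m=(h>.004)&(h<.014)&(abs(s)<.03)&(abs(y)>.09)&(abs(y)<.15);print("console h",np.median(h[m]),m.sum())
m=(h>.004)&(h<.014)&(abs(s)<.03)&(abs(y)<.19);print("console y range",np.percentile(y[m],[.5,99.5]))
o,d=rays("wrist",[[321,238]],obs)
print("tip depth",[(r,D[r,321].round(4)) for r in range(232,262,4)])
im=cv2.imread("pics/w2.png");cv2.imwrite("pics/w2c.png",cv2.resize(im[100:210,230:410],None,fx=4.4,fy=4.4,interpolation=cv2.INTER_CUBIC))
E
```

```text
262 y 66.0 [(47, 8.7), (37, 65.0), (36, 9.6), (33, -10.2), (27, 5.4), (22, 4.8), (16, 3.4), (11, 1.7), (6, 0.2), (1, -0.3), (-5, -2.0), (-10, -3.0), (-16, -4.3), (-22, -5.8), (-28, -6.7), (-35, -17.2), (-37, 7.9), (-43, 7.6)]
292 y 33.7 [(46, 8.4), (37, 65.9), (36, 7.6), (32, -10.7), (27, -8.9), (22, -7.8), (16, -6.4), (11, -5.4), (5, -4.2), (0, -2.8), (-5, -2.3), (-11, -0.4), (-16, 0.6), (-21, 2.0), (-27, 3.6), (-34, -14.7), (-37, 8.2), (-43, 7.5)]
320 y 2.7 [(46, 8.0), (36, 65.6), (36, 7.6), (32, -11.5), (26, -4.4), (21, -2.8), (16, -1.3), (11, -0.7), (5, 1.2), (0, 1.8), (-5, 3.3), (-10, 4.9), (-16, 5.7), (-21, 7.2), (-26, 8.8), (-34, -13.5), (-37, 8.0), (-43, 7.6)]
350 y -30.5 [(46, 7.7), (37, 62.9), (36, 7.1), (32, -11.3), (27, -11.8), (21, -10.7), (16, -8.8), (10, -7.9), (5, -6.4), (0, -4.8), (-6, -3.7), (-11, -2.5), (-16, -0.8), (-22, 0.5), (-27, 1.7), (-34, -11.0), (-37, 8.0), (-43, 7.0)]
379 y -61.7 [(46, 7.0), (37, 59.7), (36, 7.4), (32, -12.2), (26, -7.9), (21, -6.2), (16, -5.3), (10, -4.1), (5, -2.3), (0, -1.1), (-6, 0.7), (-11, 1.4), (-16, 3.2), (-22, 4.0), (-27, 5.6), (-
[... 386 characters left out ...]
320, 3, 4.2), (324, -2, 4.8), (328, -6, 3.4), (332, -11, -18.0), (336, -14, 8.4), (340, -19, -2.0), (344, -24, -2.5), (348, -28, -2.2), (352, -33, -3.0), (356, -37, -3.0), (360, -43, -17.7), (364, -45, 6.3), (368, -52, -16.8), (372, -54, 0.3), (376, -59, 1.5), (380, -63, 1.4), (384, -68, 0.3), (388, -72, 0.3), (392, -76, 3.0), (396, -79, 7.6), (400, -84, 6.5), (404, -88, 8.0), (408, -92, 8.1)]
console h 0.007491570602080902 6250
console y range [-0.15284955  0.15763355]
tip depth [(232, np.float32(0.4354)), (236, np.float32(0.2761)), (240, np.float32(0.2629)), (244, np.float32(0.253)), (248, np.float32(0.2422)), (252, np.float32(0.2329)), (256, np.float32(0.2245)), (260, np.float32(0.1851))]
```

View pics/w2c.png

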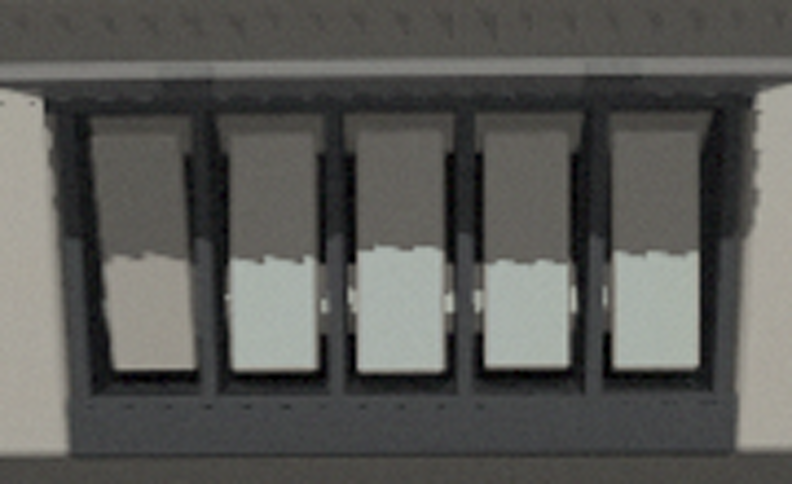

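The fits show the leftmost rocker (y ≈ +65 mm, the +y end) has its upper end out, with h running from +5.4 at s = 27 to -6.7 at s = -28. The other four slope the opposite way. The tip projects to (320,238), where it is seen, so the grasp is straight. Next I'll approach above the upper end.

```bash
python3 - <<'E'
from h import *
f=np.load("pics/w2.npz");R=Rn.from_quat(f["q"]).as_matrix()
tip=f["p"]+R@[0,0,TIP]
l=(tip-AO)@Ra-AX;print("tip now s,y,h",l@U,l[1],l@N)
for h in (.09,.03,.0):
    t=A(AX+.021*U+[0,.0655,0]+h*N);print(h,(R.T@(t-tip)*100).round(2))
E
```

```text
tip now s,y,h -0.06383722295118964 0.002515035430711457 0.0988324159016377
0.09 [ 8.45 -6.34  0.86]
0.03 [ 8.5  -6.31  6.86]
0.0 [ 8.52 -6.29  9.86]
```

>>> drive_tool(
  targets=[2.5,-2,0,0,0,0,5.5,-4.3,0,0,0,0,8,-6,0.5,0,0,0,8.5,-6.3,1,0,0,0,8.5,-6.3,1.5,0,0,0,8.5,-6.3,3,0,0,0,8.5,-6.3,4.5,0,0,0,8.5,-6.3,6,0,0,0,8.5,-6.3,7,0,0,0,8.5,-6.3,7,0,0,0,8.5,-6.3,7,0,0,0],
)

```text
time: 5.92
position: [0.579, 0.1164, 0.2221]
tool_rot: [0.95, 0.095, 0.295, -0.034]
ft_force: [0.1, -0.6, -0.4]
grip_width: 0.0159
```

```bash
python3 - <<'E'
from h import *
o=robot.get_obs();print(o["time"],o["position"],o["tool_rot"],o["ft_force"])
p,d=robot.camera("wrist");cv2.imwrite("pics/w3.png",p[:,:,::-1]);np.savez("pics/w3.npz",d=d,p=o["position"],q=o["tool_rot"])
s,_=robot.camera("side");cv2.imwrite("pics/s3.png",cv2.resize(s[150:310,160:360,::-1],None,fx=3.7,fy=3.7,interpolation=cv2.INTER_CUBIC))
R=Rn.from_quat(o["tool_rot"]).as_matrix();l=(o["position"]+R@[0,0,TIP]-AO)@Ra-AX;print("tip s,y,h",l@U,l[1],l@N)
E
```

```text
5.9167 [0.57898325 0.11643907 0.22209886] [ 0.95018683  0.09515062  0.29480877 -0.03433855] [ 0.09313927 -0.61192959 -0.43502563]
tip s,y,h 0.020089315594960588 0.06566068194034988 0.028454507149172612
```

View pics/w3.png

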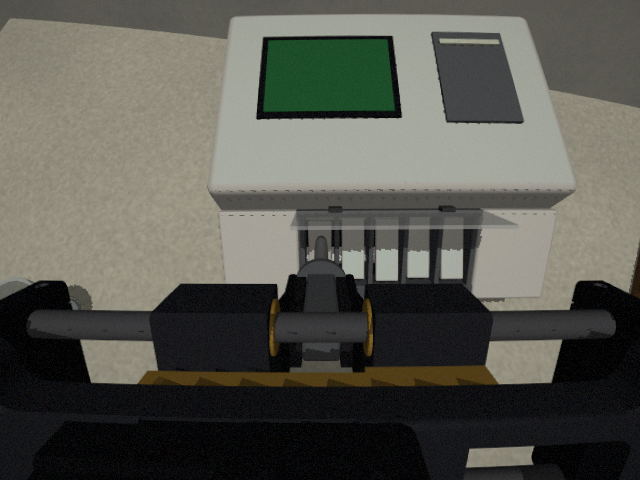

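View pics/s3.png

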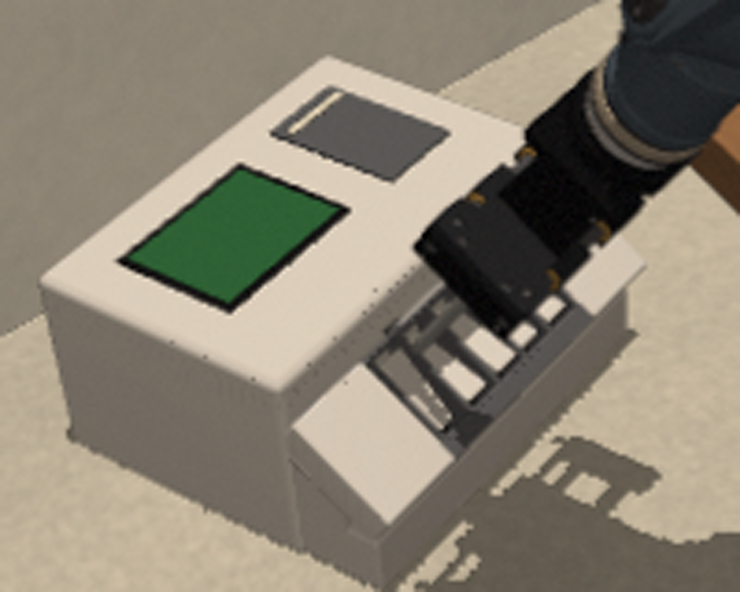

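The wrist view has the tip at (321,237) over the left rocker, between its slot edges at about x = 306–340. I'll check how well it is centred, then press.

```bash
python3 - <<'E'
from h import *
f=np.load("pics/w3.npz");D=f["d"];obs=dict(position=f["p"],tool_rot=f["q"])
uu,vv=np.meshgrid(np.arange(640),np.arange(300));px=np.c_[uu.ravel(),vv.ravel()]
P=depthpts("wrist",D,px,obs);L=((P-AO)@Ra-AX).reshape(300,640,3)
S=L@U*1000;H=L@N*1000;Y=L[:,:,1]*1000
for r in (228,232,250): print(r,[(c,int(S[r,c].round()),int(Y[r,c].round()),float(H[r,c].round(1))) for c in range(296,352,2)])
im=cv2.imread("pics/w3.png");cv2.imwrite("pics/w3c.png",cv2.resize(im[190:290,270:410],None,fx=5.5,fy=5.5,interpolation=cv2.INTER_CUBIC))
E
```

```text
228 [(296, 38, 83, 65.0), (298, 38, 81, 65.6), (300, 38, 80, 64.9), (302, 38, 78, 66.5), (304, 38, 77, 65.0), (306, 38, 75, 65.9), (308, 38, 74, 66.1), (310, 38, 73, 65.2), (312, 38, 71, 65.9), (314, 38, 70, 65.5), (316, 38, 68, 66.2), (318, 38, 67, 65.4), (320, 38, 65, 65.5), (322, 38, 64, 65.9), (324, 38, 62, 65.9), (326, 38, 61, 66.2), (328, 38, 59, 65.0), (330, 38, 58, 66.0), (332, 38, 56, 66.3), (334, 38, 55, 64.8), (336, 38, 53, 65.6), (338, 38, 52, 65.6), (340, 37, 50, 64.4), (342, 38, 49, 67.0), (344, 37, 47, 64.5), (346, 38, 46, 65.4), (348, 38, 45, 65.1), (350, 38, 43, 66.2)]
232 [(296, 20, 88, 7.5), (298, 19, 86, 5.9), (300, 20, 84, 8.8), (302, 20, 82, 8.3), (304, 19, 81, 6.8), (306, 12, 80, -21.5), (308, 18, 77, 3.3), (310, 19, 75, 5.2), (312, 18, 73, 3.3), (314, 19, 71, 4.1), (316, 18, 70, 3.6), (318, 18, 68, 2.9), (320, 18, 66, 2.7), (322, 18, 64, 3.2), (324, 19, 62, 4.0), (326, 18, 60, 3.4), (328, 18, 58, 2.0), (330, 19, 57, 4.2), (332, 11, 54, -23.7), (334, 17, 53, -2.4), (336, 19, 51, 7.4), (338, 19, 49, 8.0), (340, 12, 46, -22.0), (342, 15, 45, -7.5), (344, 15, 43, -7.0), (346, 16, 41, -5.9), (348, 16, 39, -5.6), (350, 16, 37, -6.2)]
250 [(296, 2, 88, 8.5), (298, 2, 87, 6.2), (300, -4, 86, -12.1), (302, 2, 83, 8.3), (304, 2, 81, 7.7), (306, -7, 81, -20.4), (308, -7, 79, -21.5), (310, -1, 76, -0.8), (312, 0, 74, 1.5), (314, -1, 72, -0.6), (316, 23, 68, 71.4), (318, 23, 67, 73.8), (320, 24, 65, 75.3), (322, 24, 64, 75.3), (324, 23, 62, 73.7), (326, 22, 61, 68.5), (328, -1, 58, -0.4), (330, -1, 56, -0.6), (332, -7, 54, -19.2), (334, -1, 53, -0.7), (336, 2, 51, 6.1), (338, 2, 49, 8.0), (340, -7, 46, -21.0), (342, -1, 45, -2.4), (344, -1, 43, -2.7), (346, -1, 41, -1.5), (348, -2, 39, -3.4), (350, -1, 37, -1.8)]
```

View pics/w3c.png

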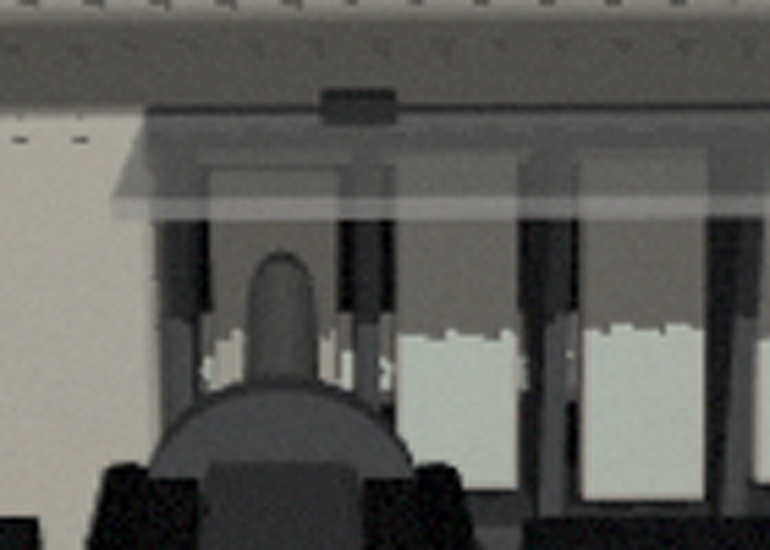

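>>> drive_tool(
  targets=[0,0,0.7,0,0,0,0,0,1.4,0,0,0,0,0,2,0,0,0,0,0,2.2,0,0,0,0,0,2.3,0,0,0,0,0,2.4,0,0,0,0,0,2.5,0,0,0,0,0,2.6,0,0,0,0,0,2.7,0,0,0,0,0,2.8,0,0,0],
)

```text
time: 6.85
position: [0.5949, 0.1208, 0.2003]
tool_rot: [0.95, 0.096, 0.296, -0.034]
ft_force: [-0.3, 0.4, 2.8]
grip_width: 0.0158
```

>>> drive_tool(
  targets=[0,0,0.1,0,0,0,0,0,0.2,0,0,0],
)

```text
time: 7.02
position: [0.5962, 0.1211, 0.1987]
tool_rot: [0.95, 0.096, 0.296, -0.034]
ft_force: [-0.8, 1.5, 2.5]
grip_width: 0.0159
```

>>> drive_tool(
  targets=[0,0,0.1,0,0,0,0,0,0.2,0,0,0],
)

```text
time: 7.18
position: [0.5974, 0.1212, 0.197]
tool_rot: [0.95, 0.096, 0.296, -0.034]
ft_force: [-0.1, 1.7, 3.3]
grip_width: 0.0158
```

>>> drive_tool(
  targets=[0,0,0.05,0,0,0,0,0,0.05,0,0,0],
)

```text
time: 7.35
position: [0.5975, 0.1212, 0.1963]
tool_rot: [0.95, 0.096, 0.296, -0.034]
ft_force: [0.2, -0.1, 3.9]
grip_width: 0.0159
```

>>> drive_tool(
  targets=[0,0,0.05,0,0,0,0,0,0.05,0,0,0],
)

```text
time: 7.52
position: [0.5976, 0.1212, 0.1958]
tool_rot: [0.95, 0.096, 0.296, -0.034]
ft_force: [0.0, 0.4, 2.6]
grip_width: 0.0158
```

>>> drive_tool(
  targets=[0,0,0.05,0,0,0,0,0,0.05,0,0,0],
)

```text
time: 7.68
position: [0.5978, 0.1213, 0.1954]
tool_rot: [0.95, 0.096, 0.296, -0.034]
ft_force: [-0.3, -0.2, 2.6]
grip_width: 0.0158
```

>>> drive_tool(
  targets=[0,0,0.05,0,0,0,0,0,0.05,0,0,0],
)

```text
time: 7.85
position: [0.5981, 0.1214, 0.195]
tool_rot: [0.95, 0.096, 0.296, -0.034]
ft_force: [0.2, -0.5, 3.7]
grip_width: 0.0154
```

>>> drive_tool(
  targets=[0,0,0.05,0,0,0,0,0,0.05,0,0,0],
)

```text
time: 8.02
position: [0.5982, 0.1214, 0.1948]
tool_rot: [0.95, 0.096, 0.296, -0.034]
ft_force: [-1.5, -0.4, 7.4]
grip_width: 0.016
```

>>> drive_tool(
  targets=[0,0,0.05,0,0,0,0,0,0.05,0,0,0],
)

```text
time: 8.18
position: [0.5983, 0.1215, 0.1946]
tool_rot: [0.95, 0.096, 0.296, -0.034]
ft_force: [-3.2, -0.6, 7.3]
grip_width: 0.0156
```

>>> drive_tool(
  targets=[0,0,0.05,0,0,0,0,0,0.05,0,0,0],
)

```text
time: 8.35
position: [0.5984, 0.1215, 0.1945]
tool_rot: [0.95, 0.096, 0.296, -0.034]
ft_force: [-5.1, -1.4, 11.3]
grip_width: 0.0158
```

>>> drive_tool(
  targets=[0,0,0,0,0,0,0,0,0,0,0,0],
)

```text
time: 8.52
position: [0.5984, 0.1215, 0.1945]
tool_rot: [0.95, 0.096, 0.296, -0.034]
ft_force: [-4.6, -0.4, 10.8]
grip_width: 0.0159
```

The force climbed from 3 N to 12 N with almost no further travel, so the rocker is at its stop. I'll retract along the normal and look.

>>> drive_tool(
  targets=[0,0,-0.5,0,0,0,0,0,-2,0,0,0,0,0,-4.5,0,0,0,0,0,-7,0,0,0,0,0,-9.5,0,0,0,-1,0.8,-10.6,0,0,0,-4,3,-10.6,0,0,0,-7,5.3,-10.6,0,0,0,-8.5,6.3,-10.6,0,0,0,-8.5,6.3,-10.6,0,0,0,-8.5,6.3,-10.6,0,0,0,-8.5,6.3,-10.6,0,0,0],
)

```text
time: 9.52
position: [0.4824, 0.0335, 0.2307]
tool_rot: [0.951, 0.095, 0.294, -0.036]
ft_force: [1.1, 0.4, 0.3]
grip_width: 0.0159
```

```bash
python3 - <<'E'
from h import *
o=robot.get_obs();print(o["time"],o["position"],o["tool_rot"],o["ft_force"])
p,D=robot.camera("wrist");obs=o;np.savez("pics/w4.npz",d=D,p=o["position"],q=o["tool_rot"])
cv2.imwrite("pics/w4.png",p[:,:,::-1])
cv2.imwrite("pics/w4c.png",cv2.resize(p[100:260,230:410,::-1],None,fx=3.7,fy=3.7,interpolation=cv2.INTER_CUBIC))
uu,vv=np.meshgrid(np.arange(640),np.arange(300));px=np.c_[uu.ravel(),vv.ravel()]
P=depthpts("wrist",D,px,obs);L=((P-AO)@Ra-AX)
s=L@U;h=L@N;y=L[:,1]
for c in [66,34,2,-30,-62]:
    m=(abs(y*1000-c)<8)&(abs(s)<.024)&(abs(h)<.013);k=np.polyfit(s[m],h[m],1);print(c,m.sum(),"tilt rad",np.arctan(k[0]).round(3),"h0 mm",(k[1]*1000).round(1))
print("tip depth",[(r,D[r,321].round(4)) for r in range(228,262,4)])
E
```

```text
9.5167 [0.48237882 0.03352318 0.2306808 ] [ 0.95054537  0.09456285  0.29368771 -0.03562157] [1.09526555 0.37838408 0.34809297]
66 656 tilt rad -0.254 h0 mm -0.6
34 632 tilt rad -0.228 h0 mm -2.9
2 651 tilt rad -0.236 h0 mm 2.3
-30 628 tilt rad -0.248 h0 mm -5.1
-62 653 tilt rad -0.248 h0 mm -1.1
tip depth [(228, np.float32(0.4342)), (232, np.float32(0.4324)), (236, np.float32(0.2765)), (240, np.float32(0.2638)), (244, np.float32(0.253)), (248, np.float32(0.2433)), (252, np.float32(0.2341)), (256, np.float32(0.2235)), (260, np.float32(0.1856))]
```

View pics/w4c.png

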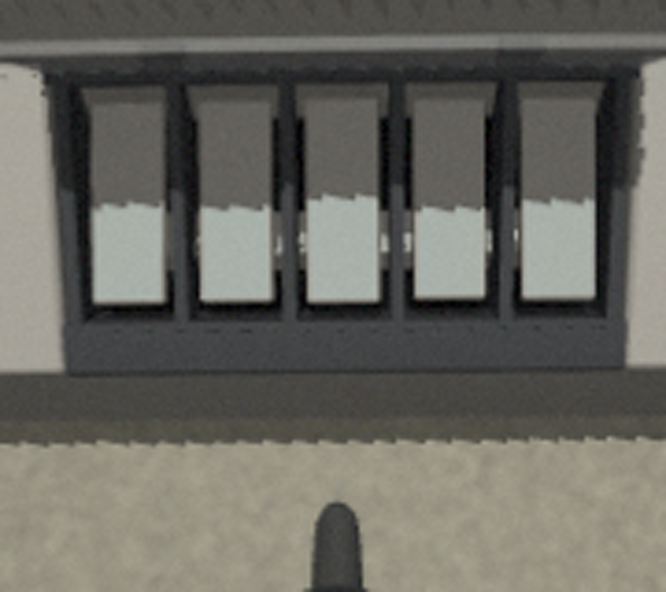

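All five rockers now look alike and fit a tilt of about -0.25 rad, and the stylus has not moved in the grip (tip still at row 236). Now I'll return above the rack.

```bash
python3 - <<'E'
from h import *
move_to([.4748,-.2665,.3075],Rn.from_quat([0.999902,-0.01397,0,0]).as_matrix())
E
```

```text
shift cm [ -1.2   29.14 -10.44] rot deg [ -4.59 -34.29  12.66] rows 7.428844966247839 5.144391473412258
```

>>> drive_tool(
  targets=[-0.2,3,-2.5,-0.8,-6,2.2,-0.4,6.5,-5,-1.6,-12,4.4,-0.6,10,-7.5,-2.4,-18,6.6,-0.8,13.5,-9,-3.2,-24,8.8,-1,17,-10,-4,-30,11,-1.2,21,-10.4,-4.6,-34.3,12.7,-1.2,24.5,-10.4,-4.6,-34.3,12.7,-1.2,27,-10.4,-4.6,-34.3,12.7,-1.2,29.1,-10.4,-4.6,-34.3,12.7,-1.2,29.1,-10.4,-4.6,-34.3,12.7,-1.2,29.1,-10.4,-4.6,-34.3,12.7,-1.2,29.1,-10.4,-4.6,-34.3,12.7],
)

```text
time: 10.57
position: [0.4753, -0.2653, 0.3077]
tool_rot: [1.0, -0.014, 0.0, 0.0]
ft_force: [0.3, 1.2, 0.2]
grip_width: 0.0156
```

>>> drive_tool(
  targets=[0,0,0,0,0,0,0,0,0,0,0,0,0,0,0,0,0,0],
)

```text
time: 10.82
position: [0.4752, -0.2644, 0.3083]
tool_rot: [1.0, -0.013, 0.001, 0.001]
ft_force: [-0.4, -0.5, -1.3]
grip_width: 0.0158
```

```bash
python3 - <<'E'
from h import *
move_to([.4748,-.2665,.3075],Rn.from_quat([0.999902,-0.01397,0,0]).as_matrix())
o=robot.get_obs();print(o["time"],o["position"],o["tool_rot"])
p,D=robot.camera("wrist");np.savez("pics/w5.npz",d=D,p=o["position"],q=o["tool_rot"]);cv2.imwrite("pics/w5.png",p[:,:,::-1])
a,_=robot.camera("scene");b,_=robot.camera("side")
cv2.imwrite("pics/s5.png",np.hstack([cv2.resize(a[130:300,80:230,::-1],(390,442)),cv2.resize(b[60:270,360:540,::-1],(390,442))]))
E
```

```text
shift cm [-0.04  0.21  0.08] rot deg [ 0.07 -0.09  0.08] rows 0.054518420709664124 0.018979279839011154
10.8167 [ 0.47520454 -0.26442418  0.30833412] [ 9.99911436e-01 -1.32739788e-02  7.58666228e-04  5.88385700e-04]
```

View pics/w5.png

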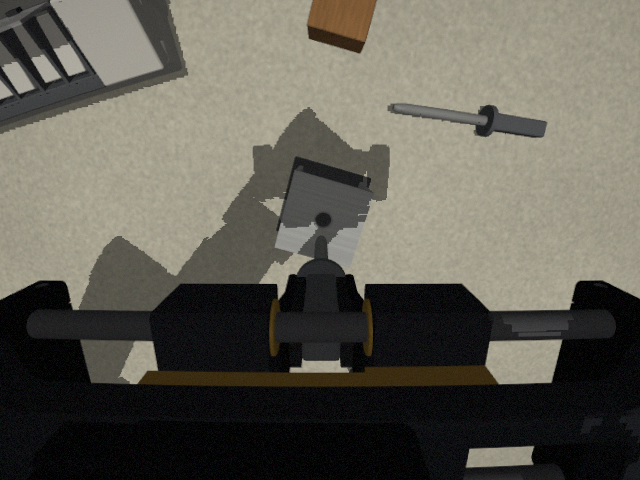

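View pics/s5.png

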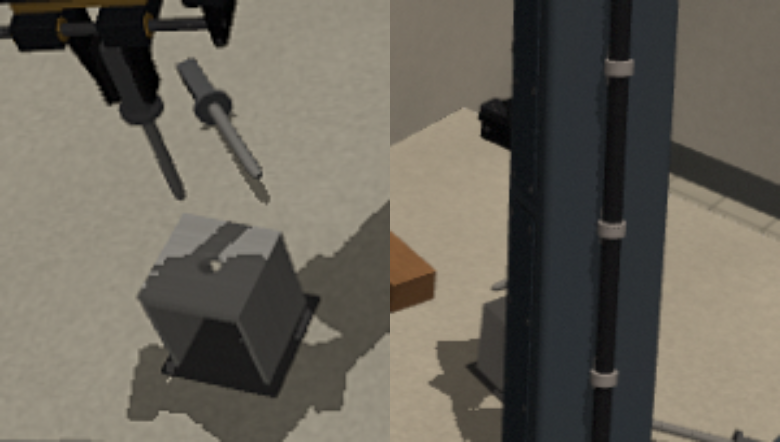

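```bash
python3 - <<'E'
from h import *
a,_=robot.camera("scene");cv2.imwrite("pics/scene5.png",a[:,:,::-1])
E
```

```text
(no output)
```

View pics/scene5.png

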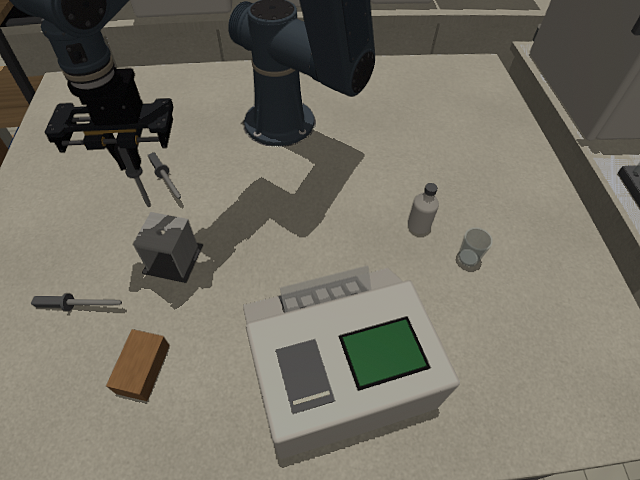

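Both look-alikes are now lying on the counter, at (75,302) and (165,180) in the scene view. I'll check whether they were already toppling on their own before the arm came near.

```bash
python3 - <<'E'
from h import *
P0=np.load("pics/P_scene.npy").reshape(-1,3)
f=np.load("pics/w1.npz");D=f["d"];obs=dict(position=f["p"],tool_rot=f["q"])
uu,vv=np.meshgrid(np.arange(640),np.arange(275));px=np.c_[uu.ravel(),vv.ravel()]
P1=depthpts("wrist",D,px,obs)
for nm,P in(("t0",P0),("t1.4",P1)):
  for c in((.595,-.328),(.35,-.26)):
    for lo,hi in((.03,.08),(.08,.115),(.13,.16),(.16,.19),(.19,.205),(.205,.23)):
        m=(np.hypot(P[:,0]-c[0],P[:,1]-c[1])<.06)&(P[:,2]>lo)&(P[:,2]<hi)
        if m.sum()>5: print(nm,c,(lo,hi),m.sum(),np.median(P[m,:2],axis=0).round(4))
E
```

```text
t0 (0.595, -0.328) (0.03, 0.08) 79 [ 0.5967 -0.3281]
t0 (0.595, -0.328) (0.08, 0.115) 53 [ 0.5962 -0.3275]
t0 (0.595, -0.328) (0.13, 0.16) 274 [ 0.6006 -0.3235]
t0 (0.595, -0.328) (0.16, 0.19) 162 [ 0.6003 -0.3239]
t0 (0.595, -0.328) (0.19, 0.205) 86 [ 0.5999 -0.324 ]
t0 (0.595, -0.328) (0.205, 0.23) 137 [ 0.5933 -0.3301]
t0 (0.35, -0.26) (0.03, 0.08) 82 [ 0.3489 -0.2591]
t0 (0.35, -0.26) (0.08, 0.115) 57 [ 0.3484 -0.2591]
t0 (0.35, -0.26) (0.13, 0.16) 190 [ 0.352  -0.2564]
t0 (0.35, -0.26) (0.16, 0.19) 125 [ 0.3508 -0.2565]
t0 (0.35, -0.26) (0.19, 0.205) 65 [ 0.3516 -0.2568]
t0 (0.35, -0.26) (0.205, 0.23) 91 [ 0.348 -0.259]
t1.4 (0.595, -0.328) (0.03, 0.08) 65 [ 0.5887 -0.325 ]
t1.4 (0.595, -0.328) (0.13, 0.16) 934 [ 0.5843 -0.3206]
t1.4 (0.595, -0.328) (0.16, 0.19) 415 [ 0.5862 -0.3204]
t1.4 (0.595, -0.328) (0.19, 0.205) 266 [ 0.5859 -0.3201]
t1.4 (0.595, -0.328) (0.205, 0.23) 1029 [ 0.5911 -0.3292]
```

At t = 1.4 both were still upright, balanced free on their tips with nothing under them. Every later arm position was over 10 cm away and no force spike showed in the readings, so I think they toppled by themselves, but I can't prove it. They can't be balanced upright again, so I'll leave them and report it. Now I'll locate the hole and place the stylus.

```bash
python3 - <<'E'
from h import *
f=np.load("pics/w5.npz");D=f["d"];obs=dict(position=f["p"],tool_rot=f["q"])
im=cv2.imread("pics/w5.png")
g=cv2.cvtColor(im,cv2.COLOR_BGR2GRAY)
m=np.zeros_like(g);m[205:234,308:340]=(g[205:234,308:340]<45)*255
k,l,s,c=cv2.connectedComponentsWithStats(m);print(s[1:],c[1:])
i=1+np.argmax(s[1:,4]);ys,xs=np.where(l==i)
print("hole",plane("wrist",[c[i]],.110,obs), plane("wrist",[[xs.min(),c[i][1]],[xs.max()+1,c[i][1]],[c[i][0],ys.min()],[c[i][0],ys.max()+1]],.11,obs).round(4))
uu,vv=np.meshgrid(np.arange(250,400),np.arange(150,265));px=np.c_[uu.ravel(),vv.ravel()]
P=depthpts("wrist",D,px,obs);q=P[(abs(P[:,2]-.11)<.004)];print("plate",cv2.minAreaRect((q[:,:2]*1000).astype(np.float32)),np.median(q[:,2]))
R=Rn.from_quat(obs["tool_rot"]).as_matrix();print("tip",obs["position"]+R@[0,0,TIP])
cv2.imwrite("pics/w5c.png",cv2.resize(im[170:290,250:390],None,fx=5,fy=4.5,interpolation=cv2.INTER_CUBIC))
E
```

```text
[[316 213  15  14 166]] [[322.94578313 219.31325301]]
hole [[ 0.47326089 -0.26777592  0.11      ]] [[ 0.4735 -0.2601  0.11  ]
 [ 0.473  -0.2767  0.11  ]
 [ 0.4804 -0.268   0.11  ]
 [ 0.4645 -0.2676  0.11  ]]
plate ((472.0140380859375, -267.5246276855469), (90.11829376220703, 90.2745361328125), 72.58751678466797) 0.10959029691192221
tip [ 0.47537272 -0.26455822  0.19633432]
```

View pics/w5c.png

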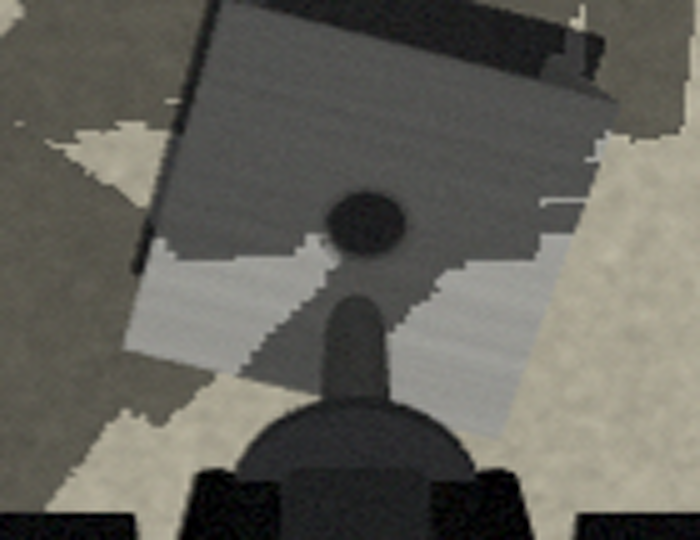

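>>> drive_tool(
  targets=[-0.2,0.3,2,0,0,0,-0.2,0.3,4,0,0,0,-0.2,0.3,6,0,0,0,-0.2,0.3,7,0,0,0,-0.2,0.3,7,0,0,0,-0.2,0.3,7,0,0,0],
)

```text
time: 11.52
position: [0.4735, -0.2693, 0.2381]
tool_rot: [1.0, -0.014, 0.001, 0.001]
ft_force: [-0.4, -1.1, -0.1]
grip_width: 0.0155
```

```bash
python3 - <<'E'
from h import *
o=robot.get_obs();print(o["time"],o["position"],o["tool_rot"])
p,D=robot.camera("wrist");im=p[:,:,::-1].copy()
R=Rn.from_quat(o["tool_rot"]).as_matrix();print("tip",o["position"]+R@[0,0,TIP])
cv2.imwrite("pics/w6c.png",cv2.resize(im[170:290,250:390],None,fx=5,fy=4.5,interpolation=cv2.INTER_CUBIC))
uu,vv=np.meshgrid(np.arange(230,420),np.arange(100,262));px=np.c_[uu.ravel(),vv.ravel()]
P=depthpts("wrist",D,px,o);q=P[(abs(P[:,2]-.11)<.004)];print("plate",cv2.minAreaRect((q[:,:2]*1000).astype(np.float32)),np.median(q[:,2]))
g=cv2.cvtColor(im,cv2.COLOR_BGR2GRAY)
print(plane("wrist",[[321,200],[321,220],[321,240]],.11,o).round(4))
a,_=robot.camera("scene");cv2.imwrite("pics/s6.png",cv2.resize(a[130:300,80:230,::-1],None,fx=3.5,fy=3.5,interpolation=cv2.INTER_CUBIC))
E
```

```text
11.5167 [ 0.47347885 -0.26932075  0.23813124] [ 9.99898179e-01 -1.42395861e-02  7.46245366e-04  5.55044192e-04]
tip [ 0.47364422 -0.26944745  0.12613143]
plate ((474.901123046875, -268.56475830078125), (90.32333374023438, 84.03810119628906), 72.56845092773438) 0.10959069773701618
[[ 0.5039 -0.2713  0.11  ]
 [ 0.4859 -0.2708  0.11  ]
 [ 0.4673 -0.2702  0.11  ]]
```

View pics/w6c.png

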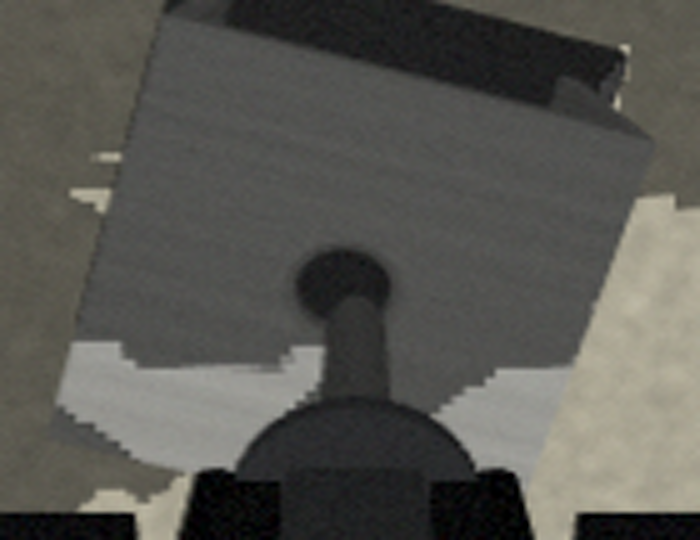

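View pics/s6.png

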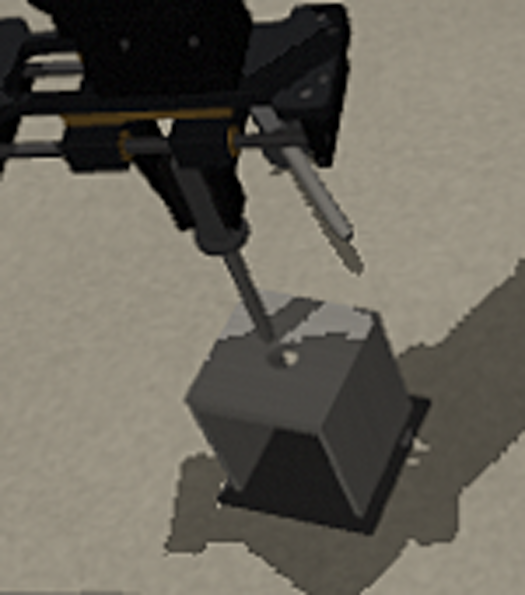

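The tip is about 2 mm off centre towards tool +y (tip at column 321, hole centre at 318, row 233). I'll correct that and insert.

>>> drive_tool(
  targets=[0,-0.2,0,0,0,0,0,-0.2,0,0,0,0,0,-0.2,0.7,0,0,0,0,-0.2,1.4,0,0,0,0,-0.2,2.1,0,0,0,0,-0.2,2.8,0,0,0,0,-0.2,3.5,0,0,0,0,-0.2,3.5,0,0,0],
)

```text
time: 12.28
position: [0.4725, -0.2665, 0.2011]
tool_rot: [1.0, -0.014, -0.001, -0.001]
ft_force: [-0.0, 0.4, -1.1]
grip_width: 0.0157
```

```bash
python3 - <<'E'
from h import *
o=robot.get_obs();print(o["time"],o["position"],o["ft_force"])
p,D=robot.camera("wrist");im=p[:,:,::-1].copy()
cv2.imwrite("pics/w7c.png",cv2.resize(im[170:290,250:390],None,fx=5,fy=4.5,interpolation=cv2.INTER_CUBIC))
E
```

```text
12.2833 [ 0.47252549 -0.2665464   0.20105843] [-0.03354916  0.426065   -1.07069529]
```

View pics/w7c.png

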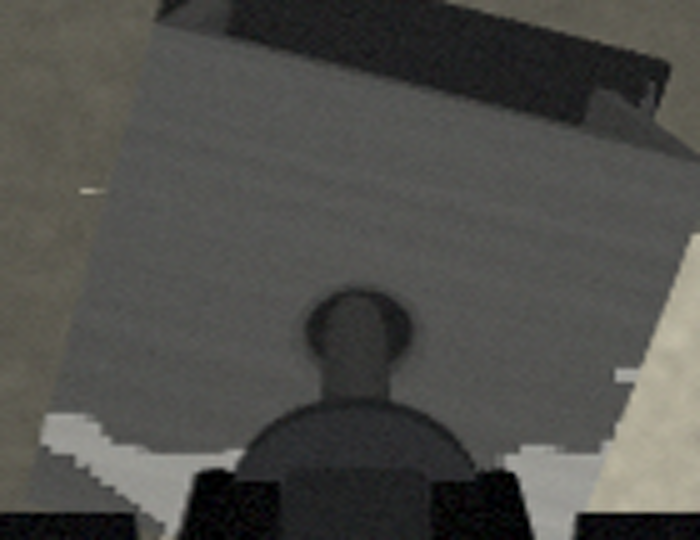

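The tip is in the hole, centred, with no contact force. Continuing down.

>>> drive_tool(
  targets=[0,0,1,0,0,0,0,0,2,0,0,0,0,0,3,0,0,0,0,0,4,0,0,0,0,0,5,0,0,0,0,0,6,0,0,0,0,0,6.5,0,0,0,0,0,6.8,0,0,0,0,0,6.8,0,0,0],
)

```text
time: 13.08
position: [0.4734, -0.2672, 0.1343]
tool_rot: [1.0, -0.014, 0.0, 0.0]
ft_force: [0.5, 0.1, -0.0]
grip_width: 0.0159
```

>>> drive_tool(
  targets=[0,0,0.2,0,0,0,0,0,0.2,0,0,0,0,0,0.2,0,0,0],
)

```text
time: 13.33
position: [0.4739, -0.2677, 0.1335]
tool_rot: [1.0, -0.014, 0.001, 0.001]
ft_force: [-1.0, -0.6, -0.2]
grip_width: 0.016
```

>>> drive_tool(
  targets=[0,0,0.1,0,0,0,0,0,0.1,0,0,0,0,0,0.1,0,0,0],
)

```text
time: 13.58
position: [0.4737, -0.2675, 0.1323]
tool_rot: [1.0, -0.014, 0.001, 0.001]
ft_force: [0.1, 0.2, -0.8]
grip_width: 0.0156
```

>>> drive_tool(
  targets=[0,0,0.1,0,0,0,0,0,0.2,0,0,0,0,0,0.2,0,0,0],
)

```text
time: 13.83
position: [0.4736, -0.2673, 0.1299]
tool_rot: [1.0, -0.014, 0.001, 0.001]
ft_force: [-0.2, -0.6, -1.7]
grip_width: 0.0157
```

>>> drive_tool(
  targets=[0,0,0.1,0,0,0,0,0,0.1,0,0,0],
)

```text
time: 14.0
position: [0.4736, -0.2674, 0.1289]
tool_rot: [1.0, -0.014, 0.001, 0.001]
ft_force: [0.5, 0.6, -0.1]
grip_width: 0.0161
```

>>> drive_tool(
  targets=[0,0,0.1,0,0,0,0,0,0.1,0,0,0],
)

```text
time: 14.17
position: [0.4736, -0.2674, 0.1279]
tool_rot: [1.0, -0.014, 0.001, 0.001]
ft_force: [-0.6, -0.0, -1.0]
grip_width: 0.0157
```

>>> drive_tool(
  targets=[0,0,0.05,0,0,0,0,0,0.05,0,0,0],
)

```text
time: 14.33
position: [0.4737, -0.2675, 0.1276]
tool_rot: [1.0, -0.014, 0.001, 0.001]
ft_force: [0.8, -0.3, -0.7]
grip_width: 0.0157
```

>>> drive_tool(
  targets=[0,0,0.05,0,0,0,0,0,0.05,0,0,0],
)

```text
time: 14.5
position: [0.4737, -0.2675, 0.1275]
tool_rot: [1.0, -0.014, 0.001, 0.001]
ft_force: [-0.1, 0.4, 2.4]
grip_width: 0.0156
```

>>> drive_tool(
  targets=[0,0,0.05,0,0,0,0,0,0.05,0,0,0],
)

```text
time: 14.67
position: [0.4737, -0.2675, 0.1275]
tool_rot: [1.0, -0.014, 0.001, 0.001]
ft_force: [-1.6, 0.8, 7.0]
grip_width: 0.0157
```

>>> drive_tool(
  targets=[0,0,0.05,0,0,0,0,0,0.05,0,0,0],
)

```text
time: 14.83
position: [0.4737, -0.2675, 0.1274]
tool_rot: [1.0, -0.014, 0.001, 0.001]
ft_force: [-2.0, 1.2, 9.2]
grip_width: 0.0159
```

Seated: z = 0.1275, the same as at the pick, and the collar is bearing on the plate. I'll ease off 1 mm and open.

>>> drive_tool(
  targets=[0,0,-0.1,0,0,0,0,0,-0.1,0,0,0],
)

```text
time: 15.0
position: [0.4739, -0.2676, 0.1275]
tool_rot: [1.0, -0.014, 0.001, 0.001]
ft_force: [0.1, 0.2, 4.6]
grip_width: 0.0159
```

>>> drive_tool(
  targets=[0,0,0,0,0,0,0,0,0,0,0,0,0,0,0,0,0,0,0,0,0,0,0,0,0,0,0,0,0,0,0,0,0,0,0,0,0,0,0,0,0,0,0,0,0,0,0,0,0,0,0,0,0,0,0,0,0,0,0,0],
  grip=-1,
)

```text
time: 15.83
position: [0.4737, -0.2675, 0.1271]
tool_rot: [1.0, -0.014, 0.001, 0.001]
ft_force: [0.2, -0.5, -0.5]
grip_width: 0.0746
```

>>> drive_tool(
  targets=[0,0,-1,0,0,0,0,0,-3,0,0,0,0,0,-6,0,0,0,0,0,-9,0,0,0,0,0,-12,0,0,0,0,0,-15,0,0,0,0,0,-18,0,0,0,0,0,-18,0,0,0,0,0,-18,0,0,0],
)

```text
time: 16.58
position: [0.4742, -0.2679, 0.31]
tool_rot: [1.0, -0.014, 0.003, 0.003]
ft_force: [-0.6, 0.1, -0.3]
grip_width: 0.0871
```

```bash
python3 - <<'E'
from h import *
o=robot.get_obs();print(o["time"],o["position"],o["ft_force"],o["grip_width"])
p,D=robot.camera("wrist");cv2.imwrite("pics/w8.png",p[:,:,::-1])
uu,vv=np.meshgrid(np.arange(240,420),np.arange(140,285));px=np.c_[uu.ravel(),vv.ravel()]
P=depthpts("wrist",D,px,o)
def r(nm,lo,hi,rad=.03):
    m=(P[:,2]>lo)&(P[:,2]<hi)&(np.hypot(P[:,0]-.474,P[:,1]+.267)<rad)
    print(nm,m.sum(),np.median(P[m,2]).round(4),P[m].mean(0).round(4),cv2.minAreaRect((P[m,:2]*1000).astype(np.float32)))
r("top",.169,.183);r("collar",.1125,.12);r("plate",.105,.1123,.08)
a,_=robot.camera("scene");cv2.imwrite("pics/scene8.png",a[:,:,::-1])
E
```

```text
16.5833 [ 0.47418073 -0.26786076  0.31002464] [-0.59302329  0.11404457 -0.29941234] 0.08705254147209748
top 305 0.1743 [ 0.4737 -0.2682  0.174 ] ((473.13031005859375, -268.0756530761719), (15.938373565673828, 15.96574592590332), 88.43470764160156)
collar 269 0.1146 [ 0.4779 -0.268   0.1147] ((475.5450134277344, -267.6845397949219), (24.17857551574707, 28.84355926513672), 0.3320152759552002)
plate 5627 0.1096 [ 0.4741 -0.2675  0.1096] ((471.7171936035156, -267.53521728515625), (90.46464538574219, 90.6289291381836), 72.52843475341797)
```

View pics/w8.png

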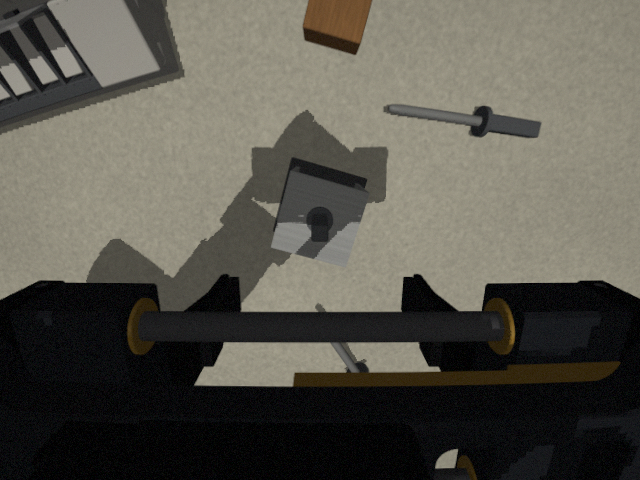

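View pics/scene8.png

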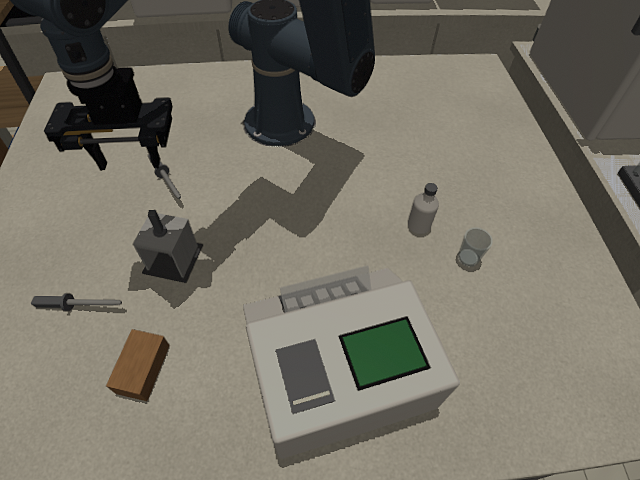

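The stylus hangs upright in the rack at (155,222). Its handle top is at z = 0.174 and its collar at 0.115, both as before. The bottle, beaker and carton haven't moved, and the gripper is clear. Handing in.

```bash
python3 -c "
from rig import robot
print(robot.hand_in())"
```

```text
the job is handed in; nothing more can be done
None
```

The odd rocker, the one at the +y end of the bank, is pressed fully in, and the stylus is back in the rack. However, both look-alike styluses fell over during the run. I handed in at about 16.6 s.

- **Rocker:** it moved at about 3 N, and the force rose to about 12 N at the stop, well under the 25 N limit. After the press its tilt measured -0.254 rad. The other four measured -0.23 to -0.25 rad and looked the same as before.
- **Stylus:** it hangs upright, resting on its collar. The handle top is at z = 0.174 and the collar top at 0.115, the same as before the pick. The gripper is open and well clear of it.
- **Other things:** the bottle, beaker and carton looked unmoved in the final scene view.
- **Failed check:** the two tall look-alikes stood on the counter on their tips at the start and were still upright at 1.4 s. By 10.8 s both lay on the counter, and none of the views in between showed them. No force reading suggested contact and the gripper stayed clear of them by my estimate, so I think they toppled by themselves, but I can't prove it. I left them where they lay because I didn't think they could be balanced upright again.

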